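# Set up a turbidity bench on an optical rail

### The arm

A 7-joint arm with a two-finger parallel gripper is mounted at the origin on the work surface; the furniture and walls round the work are solid. World frame = base frame: x ahead of the robot, y to its left, z up, the work surface at z = 0. Lengths are in m, angles in rad, forces in N, time in s.
With the tool pointing down it reaches from about 0.4 to 0.85 m from the base axis. Payload 10.4 kg.
Tool frame: the origin (TCP) lies between the finger pads, 19 mm behind the fingertips; this is the grasp point; z points along the fingers, y is the direction in which the jaws open and shut (so a half turn about z gives the same grasp; the last joint's range is limited). The gripper opens to 87 mm and grips with 3 to 60 N. Pads are 19 mm wide; open, the fingers measure 117 mm over their backs; the gripper's body (75 mm by 190 mm) begins 51 mm behind the grasp point.
Start: joints at [0.783, 0.332, -0.065, 1.46, 0.022, 1.35, -0.088], TCP at [0.433, -0.451, 0.241] pointing down, gripper open.
Joint ranges: [-2.6, 2.6], [-0.5, 2.12], [-1.47, 1.34], [0.16, 2.42], [-1.27, 4.41], [0.06, 2.06], [-2.6, 2.6]. Speed limits (rad/s): [2.22, 2.22, 2.79, 2.79, 3.14, 3.14, 3.14].

### API

Orientations are given as a unit quaternion [w, x, y, z].
In Python, from rig import r gives the robot as it stands. The module is installed in compiled form; this text tells all that it offers.
- The arm moves only by the tool carry_out, never from a script. Its argument "increments" is a list of rows, each an object with "delta_pos": the shift along the tool's x, y, z in mm, a list of three; "yaw": the turn about the tool's z in degrees. A call has 1 to 8 rows; each row shifts and turns the commanded pose from where the row before left it, along the tool's axes as they then stand; what a row does not reach is not made up. A row lasts 1/10 s, in which the tool goes at most 50 mm and 8.59 degrees, less where a joint would pass 70% of its speed; a pose out of reach is approached as far as the arm can. A call is refused whole if a number of a shift passes 50 or a number of a turn 8.59, either way. A call with a gripper value outside its range is refused whole. "gripper" is the finger opening in mm, from 0 to 87, set as the call begins (left out, the last holds). The fingers move at their own pace and stop on an object; the grip force is fixed at half the most. Time passes only in rows, so rows that do not move let the fingers close. It gives the time, the measured TCP pose, the force and the opening at its end, in the units of the state.
- r.get_state(): the state, without advancing time (a new reading comes with each control period).
- r.camera(name): name is "scene" or "top" or "wrist"; returns (picture, depth): 400x640x3 uint8, blue, green, red; 400x640 float32, m along the optical axis (not along the pixel's ray), 0 where there is no reading.
- r.camera_info(name): a dict with "vertical_fov" (degrees; the focal length in pixels is half the picture's height over the tangent of half this angle, whatever the lens; pixels are square), "cx", "cy" (the principal point, pixels), "view" (4x4, takes a point from world to camera coordinates). Camera axes: x right, y down, z forward; pixel columns grow to the right and rows downward; lengths in m; the calibration is good to about 2 mm. A picture is of the moment at which its call begins: read the wrist's pose just before it. camera_info takes no time and is no camera call; for the wrist camera it gives the pose at the moment of the call.
- r.finish_job(): hands the job in, once; it reports no verdict.
The state is a dict: "time": time; "qpos": joint angles; "qvel": joint speeds; "effort": joint torques, N m; "eef_pos": TCP position; "tcp_rot": TCP orientation; "contact_force": force on the tool from outside, world axes, zero at the start; "ft_torque": the same for the moment, N m; "finger_gap": finger opening in m.
Only numpy, scipy, OpenCV 4.12 (cv2) and the standard library are available. Lean on these libraries where they do the work, as an engineer would, in place of code of your own. Each camera call takes 0.05 s, during which the arm holds its last target. There are 200 camera calls.

### The job

Set up the turbidity bench on the optical rail: put the lens carrier 50 mm in front of the lamp, the vial holder 70 mm further on beyond the lens, and the iris carrier 30 mm in front of the detector, each seated squarely down over the rail. Stand the smaller vial fully down in the vial holder, keep it upright all the way and leave the larger vial where it is. Distances are along the rail, from the lamp's or detector's front face and between carrier centres.

Things in the scene. Friction and masses are not known exactly. Their poses are not given: they have to be found in the camera images.
- rail: Fixed aluminium rail, 380 mm long, running away from the robot on its left: bar 30 mm wide, flat top 22 mm above the bench, on a 60 x 4 mm foot plate. Carriers straddle it from above, their x along it (either way round); seated, their origin is on its centre line, 6 mm above the bench. Origin: its middle at bench level; x along it from lamp to detector, y across, z up.
- lamp: Fixed on the rail's end near the robot: grey housing 56 x 56 x 52 mm with black fins on top (highest point 98 mm above the bench) and a round window in the face towards the detector. Origin: straight below the window face, on the rail's centre line, 6 mm above the bench; x along the rail from lamp to detector. The housing lies at negative x.
- detector: Fixed on the rail's far part, where along it varies: aluminium box 36 x 42 x 42 mm, top 87 mm above the bench, round black-rimmed port in the face towards the lamp, brass plug and cable behind. Origin: straight below the port face, on the rail's centre line, 6 mm above the bench; x along the rail away from the lamp, so the free rail before it is at negative x.
- lens: Loose, 0.15 kg: black square frame 44 mm wide (y), 14 mm thick (x), 38 to 82 mm above the underside, round a bright lens tube 36 mm across, 40 mm long (a cross from above). Take it across the 44 mm, 64 mm up. Foot 34 x 54 mm with a channel along x, 33 mm wide, 42 at its mouth, 16 deep; a knob sticks out 12 mm at +y. Origin: centre of underside, z up.
- iris: Loose, 0.12 kg: plain black plate 36 mm wide (y), 10 mm thick (x), 38 to 82 mm above the underside, small hole in the middle, thin lever up to 93 mm (a narrow bar from above). Take it across the 36 mm, 64 mm up. Foot 34 x 54 mm with a channel along x, 33 mm wide, 42 at its mouth, 16 deep; a knob sticks out 12 mm at +y. Origin: centre of underside, z up.
- holder: Loose, 0.16 kg: bright round cup between black cheeks 30 mm long (x), 44 mm over both (y), 41 to 73 mm above the underside. Well 29 mm wide, mouth flared to 36 mm and 73 mm up, floor 45 mm up. Take it across the 44 mm, 62 mm up. Foot 40 x 54 mm with a channel along x, 33 mm wide, 42 at its mouth, 16 deep; a knob sticks out 12 mm at +y. Origin: centre of underside, z up.
- vial_small: The smaller glass vial, white screw cap, loose and standing, 25 mm in diameter, 60 mm high, 0.02 kg; goes into the holder. Origin: centre of its underside, z up. Held with the TCP 52 mm above its underside, the fingertips stay clear of the holder's mouth.
- vial_large: The larger glass vial, black screw cap, loose and standing, 30 mm in diameter, 68 mm high; too wide for the holder, stays where it is. Origin: centre of its underside.
Not all that is in view belongs to the job. Leave any red look-alike of the vial_small alone.

How it is judged:
By the outcome, as a careful person would: the job done as asked, in the order asked, and still so for the second after the job is handed in, with the robot touching nothing.
It also fails if it takes over 112 s, if anything falls off the work surface, if the arm or the gripper's body presses on something with over 40 N, if the wrist force passes 120 N, or if a joint passes its speed limit or range.

## Working session

There is one attempt and no reset: what is moved stays moved. The work goes in short steps, Python scripts to look and compute and a tool call to move; the robot and the scene stay as the last step left them, time stands still between calls to the robot, and variables do not carry over. Pictures are saved under pics/ and viewed, on a budget of 14 in all, crops included, one or two more only if the job needs it, and the job is handed in when it is done.

Besides the shell and the picture viewer there is one more tool, called after "Call:" as name([rows], argument=value, ...), one row to a line, values as JSON. carry_out: Moves the arm, as the interface text tells. Its arguments: {"type":"object","properties":{"increments":{"type":"array"},"gripper":{"type":"number"}},"required":["increments"]}

```bash
mkdir -p pics; cat > h.py <<'E'
import numpy as np, cv2
from rig import r
def snap(n,f):
    i=r.camera_info(n); p,d=r.camera(n); cv2.imwrite(f'pics/{f}.png',p); np.savez(f'pics/{f}.npz',p=p,d=d,v=i['view'],f=200/np.tan(np.radians(i['vertical_fov'])/2),c=[i['cx'],i['cy']]); return p,d
def ld(f): return np.load(f'pics/{f}.npz')
def cloud(f):
    z=ld(f); d=z['d']; v,u=np.mgrid[:400,:640]
    P=np.stack([(u-z['c'][0])*d/z['f'],(v-z['c'][1])*d/z['f'],d,np.ones_like(d)],-1)
    W=(P@np.linalg.inv(z['v']).T)[...,:3]; W[d==0]=np.nan; return W
def pix(f,u,v,h):  # ray to height h
    z=ld(f); T=np.linalg.inv(z['v']); a=T[:3,:3]@np.array([(u-z['c'][0])/z['f'],(v-z['c'][1])/z['f'],1]); o=T[:3,3]
    return o+a*(h-o[2])/a[2]
E
python3 - <<'E'
from h import *
for n in('top','scene'):
    snap(n,n); i=r.camera_info(n); print(n,i['vertical_fov'],i['cx'],i['cy'],np.linalg.inv(i['view']).round(3).tolist())
print(r.get_state())
E
```

```text
top 55.736916419086825 313.2354540413487 194.73996879614685 [[0.019, -0.989, 0.145, 0.278], [-1.0, -0.022, -0.018, 0.014], [0.021, -0.144, -0.989, 1.06], [0.0, 0.0, 0.0, 1.0]]
scene 53.48156304892081 329.69204576244107 201.37424056794208 [[-0.554, -0.649, 0.522, -0.058], [-0.832, 0.426, -0.355, 0.34], [0.008, -0.631, -0.776, 0.746], [0.0, 0.0, 0.0, 1.0]]
{'time': 0.1, 'qpos': array([ 0.78340355,  0.33280614, -0.06471795,  1.46082355,  0.02162144,
        1.34990111, -0.08850517]), 'qvel': array([-0.00090653, -0.0010396 ,  0.00067909, -0.00128269, -0.00017894,
        0.00133525,  0.00035856]), 'effort': array([ 2.64110975e-03, -6.24545503e+01,  2.55312718e-02, -3.90717351e+01,
       -6.12498843e-02,  3.66331253e-02,  3.97502788e-05]), 'eef_pos': array([ 0.43252978, -0.45072932,  0.24055125]), 'tcp_rot': array([-5.62068654e-04,  9.27766391e-01,  3.73161010e-01, -2.63806944e-04]), 'contact_force': array([-1.26715809,  0.61343748,  0.12420028]), 'ft_torque': array([0.06837362, 0.06138788, 0.01749516]), 'finger_gap': 0.08682173582201701}
```

View pics/top.png

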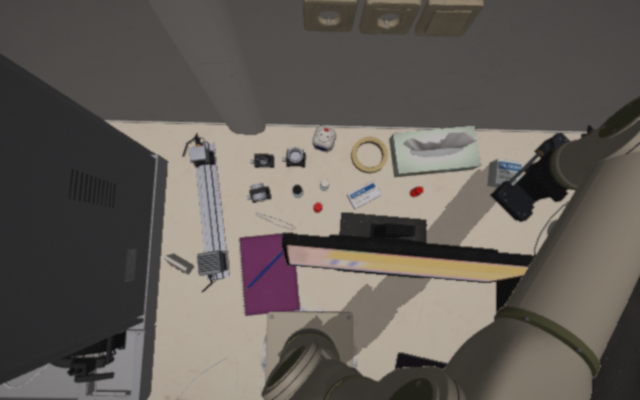

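View pics/scene.png

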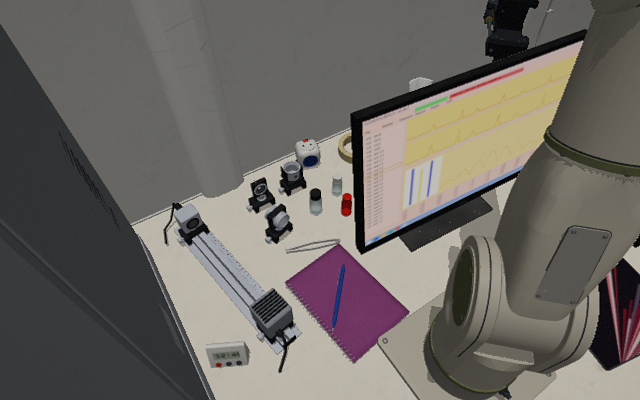

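The top view shows the rail at columns 195–228 and rows 140–275. The lens is near (259,193), the iris at (263,160), the holder at (294,157), the small vial at (325,185) and the large one at (297,190). The red look-alike is at (318,207). A monitor stands between the arm and the work, at rows 235–280.

```bash
python3 - <<'E'
from h import *
a=cv2.resize(ld('top')['p'][120:290,165:365],None,fx=4,fy=3.5,interpolation=cv2.INTER_CUBIC)
a=cv2.resize(ld('top')['p'][120:270,180:350],None,fx=4,fy=4,interpolation=cv2.INTER_CUBIC); cv2.imwrite('pics/c1.png',a)
W=cloud('top')
for n,u,v in[('lens',259,193),('iris',263,160),('holder',294,157),('vs',325,185),('vl',297,190),('red',318,207),('lamp',212,263),('det',199,155),('cube',324,137),('railnear',224,277),('railfar',201,145),('mon',290,240),('mon',525,262),('ring',369,140),('tissue',435,140),('stand',385,230),('stand',345,216),('box',507,172),('cam',530,190)]:
    w=W[v-2:v+3,u-2:u+3].reshape(-1,3); print(n,np.nanmedian(w,0).round(3),np.nanmax(w[:,2]).round(3))
# monitor extents
m=(W[...,2]>0.12)&(W[...,0]>0.15)&(W[...,0]<0.6)&(abs(W[...,1])<.7)
v,u=np.nonzero(m)
for c in range(270,560,20):
    s=W[:,c][m[:,c]]; 
    if len(s): print(c,s.min(0).round(3),s.max(0).round(3))
W=cloud('scene')
m=(W[...,2]>0.1)&(W[...,0]>0.2)&(W[...,0]<0.6)&(W[...,1]<.2)&(W[...,1]>-.35)
s=W[m]; print('mon scene',s.min(0),s.max(0))
E
```

```text
lens [0.423 0.138 0.08 ] 0.087
iris [0.519 0.135 0.048] 0.073
holder [0.53  0.05  0.046] 0.069
vs [ 0.451 -0.035  0.06 ] 0.063
vl [0.435 0.039 0.069] 0.072
red [ 0.391 -0.018  0.06 ] 0.065
lamp [0.241 0.246 0.095] 0.1
det [0.519 0.298 0.087] 0.092
cube [ 0.586 -0.031  0.057] 0.061
railnear [0.201 0.234 0.003] 0.021
railfar [0.553 0.303 0.072] 0.09
mon [0.295 0.041 0.385] 0.389
mon [ 0.264 -0.377  0.386] 0.389
ring [ 0.589 -0.161  0.024] 0.029
tissue [ 0.585 -0.335  0.057] 0.118
stand [ 0.326 -0.167  0.2  ] 0.207
stand [ 0.374 -0.095  0.008] 0.011
box [ 0.5   -0.536  0.051] 0.059
cam [ 0.4   -0.415  0.351] 0.362
290 [0.248 0.041 0.135] [0.307 0.05  0.387]
310 [0.245 0.002 0.133] [0.304 0.006 0.388]
330 [ 0.24  -0.047  0.128] [ 0.31  -0.029  0.387]
350 [ 0.236 -0.096  0.125] [ 0.309 -0.065  0.388]
370 [ 0.232 -0.145  0.122] [ 0.305 -0.1    0.388]
390 [ 0.231 -0.191  0.136] [ 0.342 -0.136  0.387]
410 [ 0.15  -0.242  0.127] [ 0.339 -0.099  0.639]
430 [ 0.15  -0.291  0.128] [ 0.296 -0.098  0.707]
450 [ 0.153 -0.355  0.12 ] [ 0.585 -0.11   0.723]
470 [ 0.15  -0.384  0.139] [ 0.292 -0.137  0.7  ]
490 [ 0.154 -0.437  0.128] [ 0.399 -0.147  0.716]
510 [ 0.155 -0.443  0.21 ] [ 0.429 -0.163  0.719]
530 [ 0.154 -0.482  0.247] [ 0.474 -0.183  0.714]
550 [ 0.152 -0.485  0.315] [ 0.515 -0.203  0.71 ]
mon scene [ 0.21228088 -0.34996033  0.10000078] [0.58314599 0.06510085 0.38780302]
```

View pics/c1.png

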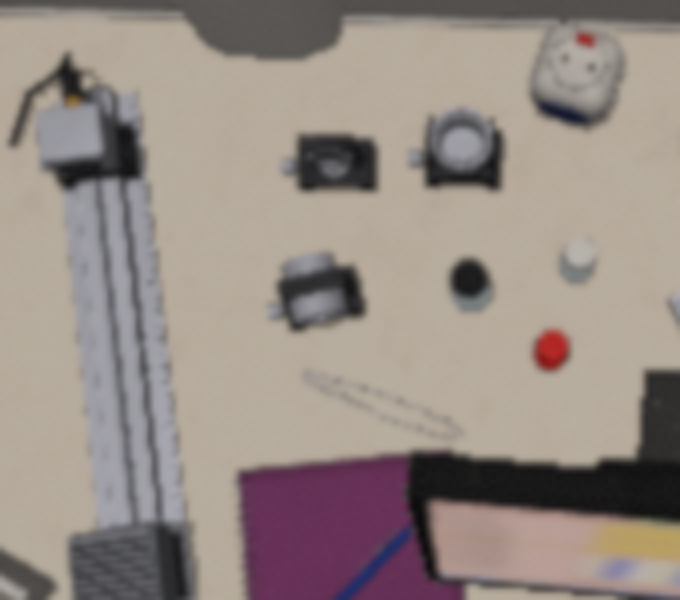

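Call:
carry_out([
  {"delta_pos": [0,0,-30],"yaw": 8.3},
  {"delta_pos": [0,0,-30],"yaw": 8.3},
  {"delta_pos": [0,0,-30],"yaw": 8.3},
  {"delta_pos": [0,0,-20],"yaw": 8.3},
  {"delta_pos": [20,-30,0],"yaw": 0},
  {"delta_pos": [15,-47,0],"yaw": 0},
  {"delta_pos": [12,-49,0],"yaw": 0},
  {"delta_pos": [12,-49,0],"yaw": 0},
], gripper=87)

```text
time: 0.9
eef_pos: [0.4583, -0.2669, 0.3507]
tcp_rot: [-0.0, 0.996, 0.093, -0.0]
contact_force: [1.0, -0.8, 0.4]
finger_gap: 0.0869
```

```bash
python3 - <<'E'
from h import *
s=r.get_state(); print(s['qpos'].round(3)); print(np.linalg.inv(r.camera_info('wrist')['view']).round(3), s['eef_pos'].round(3))
# carriers / rail coarse geometry from top cloud
W=cloud('top').reshape(-1,3)
def sel(x,y,z): return W[(W[:,0]>x[0])&(W[:,0]<x[1])&(W[:,1]>y[0])&(W[:,1]<y[1])&(W[:,2]>z[0])&(W[:,2]<z[1])]
p=sel((.3,.46),(.2,.36),(.017,.028)); c=np.median(p,0); 
_,_,vt=np.linalg.svd(p-p.mean(0)); print('rail top',p.mean(0).round(4),len(p),vt[0].round(3))
q=cloud('top'); m=(q[...,1]>.36)&(q[...,2]>.05)&(q[...,0]>.2)&(q[...,0]<.6)
print('left obstacles',q[m][:,1].min(), q[m].min(0),q[m].max(0))
E
```

```text
[ 0.535  0.092 -0.101  1.522  0.009  1.529 -0.952]
[[ 0.184 -0.951 -0.248  0.526]
 [-0.983 -0.178 -0.046 -0.255]
 [ 0.     0.252 -0.968  0.493]
 [ 0.     0.     0.     1.   ]] [ 0.458 -0.267  0.351]
rail top [0.3788 0.2782 0.0226] 668 [-0.985 -0.174 -0.   ]
left obstacles 0.3602462106858799 [0.2000022  0.36024621 0.05001841] [0.5187433  0.42118718 0.60648053]
```

Call:
carry_out([
  {"delta_pos": [14,-46,0],"yaw": 0},
  {"delta_pos": [14,-46,0],"yaw": 0},
  {"delta_pos": [14,-46,0],"yaw": 0},
  {"delta_pos": [14,-46,0],"yaw": 0},
  {"delta_pos": [14,-46,0],"yaw": 0},
  {"delta_pos": [14,-46,0],"yaw": 0},
  {"delta_pos": [14,-46,0],"yaw": 0},
  {"delta_pos": [14,-46,0],"yaw": 0},
])

```text
time: 1.7
eef_pos: [0.5004, 0.1152, 0.3512]
tcp_rot: [0.0, 0.996, 0.092, 0.0]
contact_force: [1.5, -0.3, 0.0]
finger_gap: 0.0868
```

Call:
carry_out([
  {"delta_pos": [0,0,0],"yaw": 0},
  {"delta_pos": [0,0,0],"yaw": 0},
])

```text
time: 1.9
eef_pos: [0.5005, 0.1143, 0.3508]
tcp_rot: [0.0, 0.996, 0.094, -0.0]
contact_force: [0.5, -0.8, -0.7]
finger_gap: 0.087
```

```bash
python3 - <<'E'
from h import *
s=r.get_state(); print(s['qpos'].round(3),s['qvel'].max(),s['eef_pos'].round(4))
snap('wrist','w1')
q=cloud('top'); m=(q[...,1]>.30)&(q[...,2]>.12)&(q[...,0]>.2)&(q[...,0]<.6); print('left',q[m].min(0),q[m].max(0))
E
```

```text
[ 0.133  0.077 -0.473  1.545  0.035  1.529 -1.722] 0.04286471056076495 [0.5005 0.1143 0.3508]
left [0.20000304 0.39830208 0.12002603] [0.5187433  0.42118718 0.60648053]
```

View pics/w1.png

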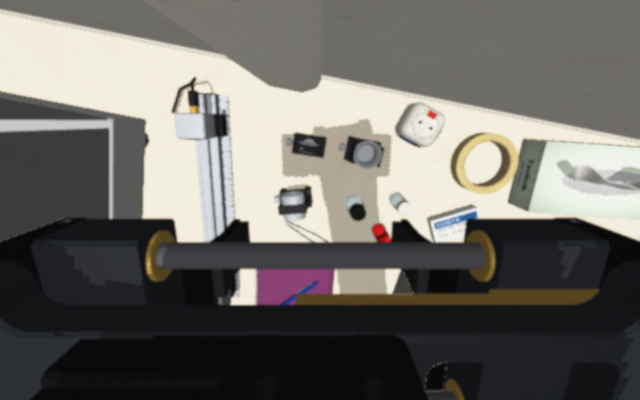

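The wrist view shows the lens (295,203), iris (307,143), holder (366,152), vials (355,208) and (398,202), and the rail at columns 197–232. There's a cabinet left of column 145, so I need to check clearance there.

```bash
cat >> h.py <<'E'
def rect(W,x,y,z):
    P=W.reshape(-1,3); m=(P[:,0]>x[0])&(P[:,0]<x[1])&(P[:,1]>y[0])&(P[:,1]<y[1])&(P[:,2]>z[0])&(P[:,2]<z[1]); return P[m]
def box(p):
    (c,s,a)=cv2.minAreaRect((p[:,:2]*1000).astype(np.float32)); return [np.round(c,1).tolist(),np.round(s,1).tolist(),round(a,1),len(p),np.round(p[:,2].max()*1000)]
E
python3 - <<'E'
from h import *
for f in('w1','top'):
    W=cloud(f); print(f)
    for n,x,y in[('lens',(.37,.47),(.09,.19)),('iris',(.475,.57),(.09,.19)),('holder',(.47,.58),(.005,.088))]:
        print(n,'foot',box(rect(W,x,y,(.008,.034))),'top',box(rect(W,x,y,(.045,.1))),'hi',box(rect(W,x,y,(.068,.1))))
    for n,x,y in[('vs',(.42,.48),(-.06,-.01)),('vl',(.4,.47),(.015,.07))]: print(n,'top',box(rect(W,x,y,(.05,.08))))
    p=rect(W,(.28,.49),(.2,.36),(.0165,.028))
    if len(p): print('railtop',box(p))
    print('lamp',box(rect(W,(.15,.32),(.18,.33),(.06,.11)))if f=='top' else '', 'det',box(rect(W,(.46,.6),(.25,.36),(.078,.095))))
    for z in(.05,.15,.25,.35,.45):
        p=rect(W,(.2,.62),(.33,.6),(z-.03,z+.03))
        if len(p): print('cab',z,[(round(a,2),round(float(p[(p[:,0]>a)&(p[:,0]<a+.05)][:,1].min()),3)) for a in np.arange(.2,.6,.05) if ((p[:,0]>a)&(p[:,0]<a+.05)).any()])
E
```

```text
w1
lens foot [[407.9, 142.6], [78.2, 66.0], 15.8, 242, np.float64(26.0)] top [[430.5, 143.0], [40.2, 43.9], 15.9, 697, np.float64(84.0)] hi [[430.5, 143.0], [40.2, 43.9], 15.8, 586, np.float64(84.0)]
iris foot [[525.4, 142.5], [34.2, 65.7], 2.1, 480, np.float64(29.0)] top [[525.9, 136.7], [13.1, 35.8], 1.9, 248, np.float64(93.0)] hi [[525.9, 136.7], [13.1, 35.8], 2.1, 216, np.float64(93.0)]
holder foot [[543.2, 56.5], [33.1, 66.9], 35.5, 181, np.float64(26.0)] top [[532.8, 47.5], [40.9, 44.1], 0.9, 561, np.float64(74.0)] hi [[532.8, 47.5], [40.9, 44.0], 0.9, 321, np.float64(74.0)]
vs top [[458.3, -33.3], [21.2, 20.3], 55.9, 157, np.float64(61.0)]
vl top [[439.4, 40.2], [25.0, 25.6], 63.5, 237, np.float64(70.0)]
railtop [[408.9, 284.6], [168.5, 30.8], 9.4, 1588, np.float64(25.0)]
lamp  det [[526.6, 303.6], [35.8, 41.9], 10.4, 823, np.float64(89.0)]
cab 0.05 [(np.float64(0.3), 0.4), (np.float64(0.35), 0.4), (np.float64(0.4), 0.4), (np.float64(0.45), 0.4), (np.float64(0.5), 0.4), (np.float64(0.55), 0.33)]
cab 0.15 [(np.float64(0.35), 0.401), (np.float64(0.4), 0.401), (np.float64(0.45), 
[... 1310 characters left out ...]
, 0.4), (np.float64(0.3), 0.4), (np.float64(0.35), 0.399), (np.float64(0.4), 0.4), (np.float64(0.45), 0.4), (np.float64(0.5), 0.401)]
cab 0.25 [(np.float64(0.2), 0.399), (np.float64(0.25), 0.399), (np.float64(0.3), 0.4), (np.float64(0.35), 0.401), (np.float64(0.4), 0.401), (np.float64(0.45), 0.401), (np.float64(0.5), 0.401)]
cab 0.35 [(np.float64(0.2), 0.4), (np.float64(0.25), 0.401), (np.float64(0.3), 0.4), (np.float64(0.35), 0.399), (np.float64(0.4), 0.4), (np.float64(0.45), 0.4), (np.float64(0.5), 0.401)]
cab 0.45 [(np.float64(0.2), 0.4), (np.float64(0.25), 0.4), (np.float64(0.3), 0.4), (np.float64(0.35), 0.398), (np.float64(0.4), 0.4), (np.float64(0.45), 0.401), (np.float64(0.5), 0.401)]
```

Call:
carry_out([
  {"delta_pos": [-31.5,-20.5,0],"yaw": 0},
  {"delta_pos": [-31.5,-20.5,0],"yaw": 0},
  {"delta_pos": [0,0,40],"yaw": -5},
  {"delta_pos": [0,0,50],"yaw": 0},
  {"delta_pos": [0,0,50],"yaw": 0},
  {"delta_pos": [0,0,50],"yaw": 0},
  {"delta_pos": [0,0,0],"yaw": 0},
  {"delta_pos": [0,0,0],"yaw": 0},
])

```text
time: 2.75
eef_pos: [0.4316, 0.1412, 0.1623]
tcp_rot: [0.0, 0.991, 0.135, -0.0]
contact_force: [0.1, -0.3, 0.4]
finger_gap: 0.0868
```

```bash
python3 - <<'E'
from h import *
s=r.get_state(); print(s['eef_pos'].round(4),s['qpos'].round(2))
snap('wrist','w2'); W=cloud('w2')
print(box(rect(W,(.38,.48),(.1,.19),(.06,.1))),box(rect(W,(.38,.48),(.1,.19),(.06,.078))))
E
```

```text
[0.4316 0.1412 0.1623] [ 0.1   0.05 -0.53  1.97  0.03  1.13 -1.74]
[[430.7, 143.5], [40.0, 43.5], 15.2, 2088, np.float64(83.0)] [[430.7, 143.4], [40.0, 43.4], 15.2, 1173, np.float64(78.0)]
```

View pics/w2.png

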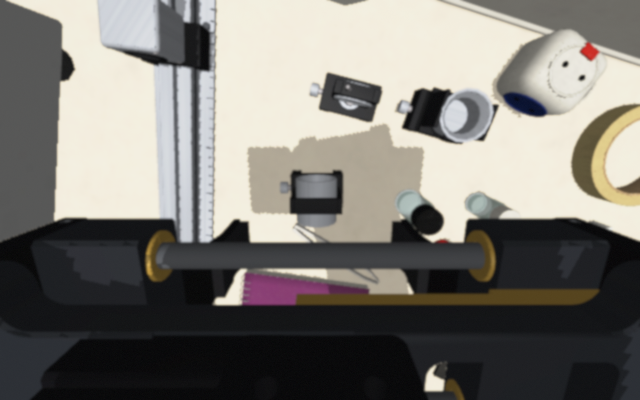

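The lens sits squarely between the jaws at (316,195). I'll lower onto it and grip.

Call:
carry_out([
  {"delta_pos": [0,-2,49],"yaw": 0},
  {"delta_pos": [0,0,49],"yaw": 0},
  {"delta_pos": [0,0,0],"yaw": 0},
  {"delta_pos": [0,0,0],"yaw": 0},
])

```text
time: 3.2
eef_pos: [0.4321, 0.1443, 0.0657]
tcp_rot: [-0.0, 0.991, 0.136, 0.001]
contact_force: [0.9, 0.5, 1.5]
finger_gap: 0.0872
```

Call:
carry_out([
  {"delta_pos": [0,0,0],"yaw": 0},
  {"delta_pos": [0,0,0],"yaw": 0},
  {"delta_pos": [0,0,0],"yaw": 0},
  {"delta_pos": [0,0,0],"yaw": 0},
  {"delta_pos": [0,0,0],"yaw": 0},
  {"delta_pos": [0,0,0],"yaw": 0},
], gripper=30)

```text
time: 3.8
eef_pos: [0.4307, 0.144, 0.0633]
tcp_rot: [0.0, 0.991, 0.136, 0.0]
contact_force: [-0.0, 0.5, 1.0]
finger_gap: 0.0467
```

Call:
carry_out([
  {"delta_pos": [0,0,-40],"yaw": 0},
  {"delta_pos": [0,0,-50],"yaw": 0},
  {"delta_pos": [0,0,-40],"yaw": 0},
  {"delta_pos": [0,0,0],"yaw": 6},
  {"delta_pos": [0,0,0],"yaw": 0},
])

```text
time: 4.3
eef_pos: [0.431, 0.144, 0.194]
tcp_rot: [0.0, 0.997, 0.083, 0.001]
contact_force: [-0.0, 1.0, -2.6]
finger_gap: 0.0433
```

Call:
carry_out([
  {"delta_pos": [0,0,-50],"yaw": 0},
  {"delta_pos": [0,0,-50],"yaw": 0},
  {"delta_pos": [-15,-30,-40],"yaw": 0},
  {"delta_pos": [-15,-30,-20],"yaw": 0},
  {"delta_pos": [-16,-30,0],"yaw": 0},
  {"delta_pos": [-16,-28,0],"yaw": 0},
  {"delta_pos": [0,0,0],"yaw": 0},
  {"delta_pos": [0,0,0],"yaw": 0},
])

```text
time: 5.1
eef_pos: [0.3503, 0.2487, 0.3505]
tcp_rot: [0.001, 0.996, 0.086, -0.001]
contact_force: [0.2, -0.3, -1.4]
finger_gap: 0.0438
```

```bash
python3 - <<'E'
from h import *
s=r.get_state(); print(s['eef_pos'].round(4),s['qpos'].round(2))
snap('wrist','w3')
for f in('w3','top','w1','w2'):
    W=cloud(f)
    p=rect(W,(.285,.5),(.22,.34),(.0165,.027))
    if f=='w3' or len(p)>200:
        c=p.mean(0)[:2]
        # edges binned along x
        a=np.radians(9.8)
        for _ in range(3):
            e=np.array([np.cos(a),np.sin(a)]); n=np.array([-e[1],e[0]]); t=(p[:,:2]-c)@e; d=(p[:,:2]-c)@n
            b=[(tt,(np.percentile(d[(t>tt-.005)&(t<tt+.005)],3)+np.percentile(d[(t>tt-.005)&(t<tt+.005)],97))/2) for tt in np.arange(-.08,.08,.01) if ((t>tt-.005)&(t<tt+.005)).sum()>10]
            b=np.array(b)
            k,o=np.polyfit(b[:,0],b[:,1],1); a+=np.arctan(k); c=c+o*n
        print(f,'rail c',c.round(4),'ang',np.degrees(a).round(2),'z',np.median(p[:,2]).round(4))
    l=rect(W,(.18,.3),(.2,.31),(.05,.11)); 
    if len(l)>50: print('lamp',box(l), 'top', box(rect(W,(.18,.3),(.2,.31),(.085,.11))) if len(rect(W,(.18,.3),(.2,.31),(.085,.11)))>20 else '', 'xalong',np.percentile((l[:,:2]-c)@e,[97,99,100]).round(4))
    dd=rect(W,(.47,.6),(.26,.36),(.05,.095)); 
    if len(dd)>50: print('det along',np.percentile((dd[:,:2]-c)@e,[0,1,3]).round(4), 'across', np.percentile((dd[:,:2]-c)@n,[2,98]).round(4), box(rect(W,(.47,.6),(.26,.36),(.08,.095))))
E
```

```text
[0.3503 0.2487 0.3505] [ 0.02 -0.13 -0.66  1.72 -0.08  1.53 -2.03]
w3 rail c [0.4049 0.2842] ang 9.48 z 0.0214
det along [0.1035 0.1038 0.104 ] across [-0.0208  0.0194] [[525.7, 304.3], [36.7, 41.7], 9.6, 1028, np.float64(89.0)]
top rail c [0.3902 0.2802] ang 9.51 z 0.0226
lamp [[234.9, 254.5], [70.6, 56.4], 9.8, 593, np.float64(102.0)] top [[242.1, 256.0], [56.2, 56.0], 9.2, 509, np.float64(102.0)] xalong [-0.1244 -0.1229 -0.122 ]
det along [0.1174 0.1181 0.1187] across [-0.0208  0.0196] [[525.5, 303.1], [38.3, 42.6], 11.7, 226, np.float64(92.0)]
w1 rail c [0.4212 0.2861] ang 9.19 z 0.0212
lamp [[244.1, 234.3], [43.2, 11.7], 9.0, 118, np.float64(98.0)] top [[257.2, 233.9], [13.7, 13.1], 70.8, 53, np.float64(98.0)] xalong [-0.1632 -0.162  -0.1615]
det along [0.0883 0.0892 0.0905] across [-0.0203  0.0193] [[526.6, 303.6], [35.7, 41.9], 10.7, 805, np.float64(89.0)]
w2 rail c [0.4276 0.287 ] ang 10.34 z 0.0212
det along [0.081  0.0814 0.0819] across [-0.0219  0.018 ] [[525.4, 303.8], [35.1, 43.4], 10.9, 3238, np.float64(89.0)]
```

View pics/w3.png

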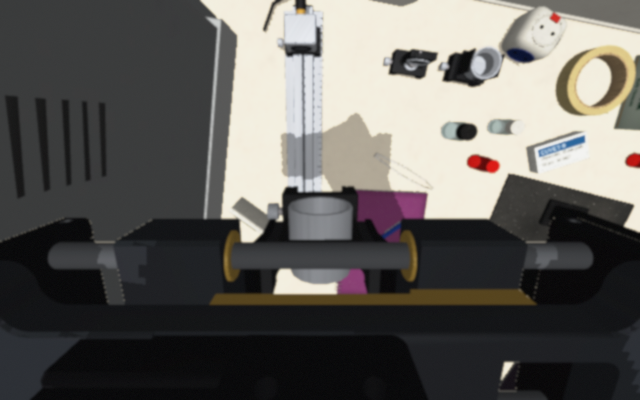

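The lens is held square. From the depth fits, the rail runs at about 9.5°, the lamp face is at s=-137 mm and the detector face at s=+104 mm. So the lens goes to (319,270).

Call:
carry_out([
  {"delta_pos": [-14,-13,30],"yaw": 0},
  {"delta_pos": [-13,-13,40],"yaw": 0},
  {"delta_pos": [0,0,50],"yaw": 0},
  {"delta_pos": [0,0,50],"yaw": 0},
  {"delta_pos": [0,0,50],"yaw": 0},
  {"delta_pos": [0,0,10],"yaw": 0},
  {"delta_pos": [0,0,0],"yaw": 0},
  {"delta_pos": [0,0,0],"yaw": 0},
])

```text
time: 5.95
eef_pos: [0.321, 0.2706, 0.1234]
tcp_rot: [-0.001, 0.996, 0.084, 0.001]
contact_force: [0.8, -0.2, -1.2]
finger_gap: 0.0439
```

```bash
cat >> h.py <<'E'
def plan(tx,ty,yaw=9.6,zt=None):
    s=r.get_state(); p=s['eef_pos']*1000; q=s['tcp_rot']; a=2*np.arctan2(q[2],q[1]); d=np.array([tx,ty])-p[:2]
    print('tcp',p.round(1),'yaw',np.degrees(a).round(2),'dx %.1f dy %.1f'%(d@[np.cos(a),np.sin(a)],d@[np.sin(a),-np.cos(a)]),'dyaw %.2f'%(np.degrees(a)-yaw),'q',s['qpos'].round(2),'F',s['contact_force'].round(1))
E
python3 - <<'E'
from h import *
plan(318.9,269.7)
snap('wrist','w4'); W=cloud('w4')
print('det',box(rect(W,(.47,.6),(.26,.36),(.08,.095))))
E
```

```text
tcp [321.  270.6 123.4] yaw 9.6 dx -2.2 dy 0.5 dyaw -0.00 q [-0.04  0.03 -0.77  2.08  0.03  1.03 -2.22] F [ 0.8 -0.2 -1.2]Traceback (most recent call last):
  File "<stdin>", line 4, in <module>
  File "h.py", line 16, in box
    (c,s,a)=cv2.minAreaRect((p[:,:2]*1000).astype(np.float32)); return [np.round(c,1).tolist(),np.round(s,1).tolist(),round(a,1),len(p),np.round(p[:,2].max()*1000)]
                                                                                                                                                 ~~~~~~~~~~^^
    return umr_maximum(a, axis, None, out, keepdims, initial, where)
ValueError: zero-size array to reduction operation maximum which has no identity
```

View pics/w4.png

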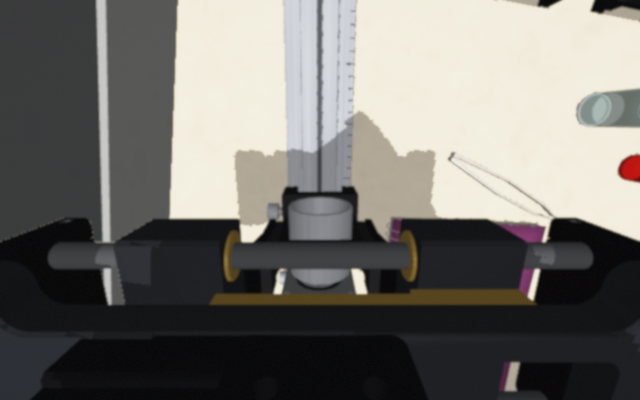

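The lens (column 320) is centred over the rail (columns 285–355), so I'm lowering it.

Call:
carry_out([
  {"delta_pos": [-2,0,10],"yaw": 0},
  {"delta_pos": [0,0,10],"yaw": 0},
  {"delta_pos": [0,0,10],"yaw": 0},
  {"delta_pos": [0,0,10],"yaw": 0},
  {"delta_pos": [0,0,6],"yaw": 0},
  {"delta_pos": [0,0,4],"yaw": 0},
  {"delta_pos": [0,0,0],"yaw": 0},
  {"delta_pos": [0,0,0],"yaw": 0},
])

```text
time: 6.8
eef_pos: [0.3194, 0.27, 0.0727]
tcp_rot: [-0.0, 0.996, 0.084, 0.001]
contact_force: [-1.1, -6.3, 19.3]
finger_gap: 0.0436
```

Call:
carry_out([
  {"delta_pos": [0,0,2],"yaw": 0},
  {"delta_pos": [0,0,2],"yaw": 0},
  {"delta_pos": [0,0,0],"yaw": 0},
  {"delta_pos": [0,0,0],"yaw": 0},
])

```text
time: 7.2
eef_pos: [0.3204, 0.2702, 0.0698]
tcp_rot: [-0.0, 0.997, 0.083, 0.002]
contact_force: [-1.2, -8.5, 32.1]
finger_gap: 0.0438
```

```bash
python3 - <<'E'
from h import *
plan(318.9,269.7)
E
```

```text
tcp [320.4 270.2  69.8] yaw 9.58 dx -1.6 dy 0.3 dyaw -0.02 q [-0.07  0.13 -0.77  2.14  0.12  0.91 -2.3 ] F [-1.2 -8.5 32.1]
```

Call:
carry_out([
  {"delta_pos": [-1,1,0],"yaw": 0},
  {"delta_pos": [-0.5,0.5,0],"yaw": 0},
  {"delta_pos": [0,0,0],"yaw": 0},
  {"delta_pos": [0,0,0],"yaw": 0},
])

```text
time: 7.6
eef_pos: [0.3202, 0.27, 0.0698]
tcp_rot: [-0.002, 0.996, 0.084, 0.004]
contact_force: [6.3, 0.1, 18.2]
finger_gap: 0.0436
```

```bash
python3 - <<'E'
from h import *
plan(318.9,269.7)
E
```

```text
tcp [320.2 270.   69.8] yaw 9.59 dx -1.3 dy 0.1 dyaw -0.01 q [-0.07  0.12 -0.77  2.14  0.11  0.91 -2.3 ] F [ 6.3  0.1 18.2]
```

Call:
carry_out([
  {"delta_pos": [0,0,-2],"yaw": 0},
  {"delta_pos": [0,0,0],"yaw": 0},
  {"delta_pos": [0,0,0],"yaw": 0},
])

```text
time: 7.9
eef_pos: [0.317, 0.2694, 0.0699]
tcp_rot: [-0.001, 0.996, 0.084, 0.001]
contact_force: [0.8, 5.4, 3.2]
finger_gap: 0.0438
```

Call:
carry_out([
  {"delta_pos": [0,0,0],"yaw": 0},
  {"delta_pos": [0,0,0],"yaw": 0},
  {"delta_pos": [0,0,0],"yaw": 0},
  {"delta_pos": [0,0,0],"yaw": 0},
  {"delta_pos": [0,0,0],"yaw": 0},
], gripper=75)

```text
time: 8.4
eef_pos: [0.3164, 0.2677, 0.0694]
tcp_rot: [0.0, 0.996, 0.084, -0.0]
contact_force: [0.7, -1.2, 0.8]
finger_gap: 0.0724
```

Call:
carry_out([
  {"delta_pos": [0,0,-30],"yaw": 0},
  {"delta_pos": [0,0,-50],"yaw": 0},
  {"delta_pos": [0,0,-50],"yaw": 0},
  {"delta_pos": [0,0,-50],"yaw": 0},
  {"delta_pos": [20,0,-50],"yaw": 0},
  {"delta_pos": [20,0,-50],"yaw": 0},
  {"delta_pos": [0,0,0],"yaw": 0},
  {"delta_pos": [0,0,0],"yaw": 0},
])

```text
time: 9.2
eef_pos: [0.3535, 0.2743, 0.3428]
tcp_rot: [-0.0, 0.996, 0.084, 0.0]
contact_force: [-0.5, 0.4, -0.8]
finger_gap: 0.0749
```

```bash
cat >> h.py <<'E'
e=np.array([np.cos(np.radians(9.55)),np.sin(np.radians(9.55))]); n=np.array([-e[1],e[0]]); c0=np.array([404.9,284.2])
def sl(p): q=p[:,:2]*1000-c0; return np.c_[q@e,q@n,p[:,2]*1000]
E
python3 - <<'E'
from h import *
plan(533,47)
snap('wrist','w5'); snap('top','t5'); snap('scene','s5')
for f in('w5','t5','s5'):
    W=cloud(f); q=sl(W.reshape(-1,3)); q=q[~np.isnan(q[:,0])]
    m=(abs(q[:,0]+87)<30)&(abs(q[:,1])<35)&(q[:,2]>50)&(q[:,2]<100); t=q[m]
    if len(t)>30: print(f,'lens s',np.percentile(t[:,0],[1,99]).round(1),'n',np.percentile(t[:,1],[1,99]).round(1),'z',np.percentile(t[:,2],[90,98,100]).round(1), box(W.reshape(-1,3)[~np.isnan(W.reshape(-1,3)[:,0])][m]))
    l=q[(q[:,0]<-125)&(q[:,0]>-215)&(abs(q[:,1])<35)&(q[:,2]>45)&(q[:,2]<110)]
    if len(l)>30: print('lamp s',np.percentile(l[:,0],[1,50,95,98,100]).round(1),'n',np.percentile(l[:,1],[1,99]).round(1))
    l=q[(q[:,0]>95)&(q[:,0]<160)&(abs(q[:,1])<30)&(q[:,2]>50)&(q[:,2]<100)]
    if len(l)>30: print('det s',np.percentile(l[:,0],[0,1,3]).round(1),'n',np.percentile(l[:,1],[1,99]).round(1))
E
```

```text
tcp [353.5 274.3 342.8] yaw 9.6 dx 139.1 dy 254.0 dyaw 0.00 q [ 0.02 -0.08 -0.72  1.7  -0.05  1.51 -2.1 ] F [-0.5  0.4 -0.8]
w5 lens s [-109.3  -70.1] n [-22.3  19.9] z [87.6 88.5 89.3] [[316.4, 268.1], [40.5, 43.4], 8.9, 777, np.float64(89.0)]
lamp s [-157.7 -140.8 -136.4 -136.1 -135.7] n [-27.5  26.8]
det s [103.4 103.8 104. ] n [-21.   19.9]
t5 lens s [-110.5  -71.1] n [-24.5  18.4] z [89.  90.7 92.2] [[316.0, 266.2], [39.8, 43.7], 9.0, 267, np.float64(92.0)]
lamp s [-205.3 -166.8 -140.5 -138.7 -137.1] n [-28.9  25.5]
det s [101.3 103.  103.6] n [-22.3  19.1]
s5 lens s [-109.8  -70.6] n [-19.7  23.8] z [88.9 89.9 91.2] [[316.2, 271.3], [40.9, 44.1], 9.5, 582, np.float64(91.0)]
lamp s [-206.1 -176.3 -142.3 -139.4 -136.2] n [-23.1  31.3]
det s [102.6 103.4 104. ] n [-17.1  23.8]
```

View pics/w5.png

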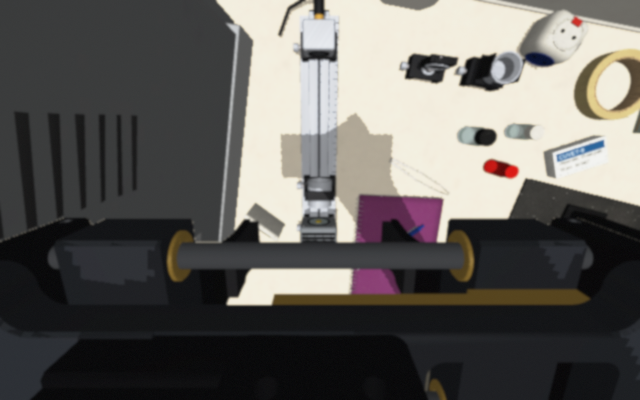

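The lens is seated: its top is at 88 mm, as it should be. It's only about 46.5 mm from the lamp face in all three cameras, so I'll re-grip it and slide it +3.5 mm.

Call:
carry_out([
  {"delta_pos": [-18,0,40],"yaw": 0},
  {"delta_pos": [-18,0,40],"yaw": 0},
  {"delta_pos": [0,0,50],"yaw": 0},
  {"delta_pos": [0,0,50],"yaw": 0},
  {"delta_pos": [0,0,50],"yaw": 0},
  {"delta_pos": [0,0,40],"yaw": 0},
  {"delta_pos": [0,0,0],"yaw": 0},
  {"delta_pos": [0,0,0],"yaw": 0},
])

```text
time: 10.15
eef_pos: [0.317, 0.268, 0.0727]
tcp_rot: [0.0, 0.996, 0.084, -0.001]
contact_force: [0.2, 0.7, 1.0]
finger_gap: 0.0752
```

Call:
carry_out([
  {"delta_pos": [0,0,0],"yaw": 0},
  {"delta_pos": [0,0,0],"yaw": 0},
  {"delta_pos": [0,0,0],"yaw": 0},
  {"delta_pos": [0,0,0],"yaw": 0},
  {"delta_pos": [0,0,0],"yaw": 0},
  {"delta_pos": [0,0,0],"yaw": 0},
], gripper=30)

```text
time: 10.75
eef_pos: [0.318, 0.2685, 0.0729]
tcp_rot: [-0.0, 0.996, 0.084, 0.001]
contact_force: [-0.5, 1.5, 4.8]
finger_gap: 0.0441
```

Call:
carry_out([
  {"delta_pos": [2,0,0],"yaw": 0},
  {"delta_pos": [1.5,0,0],"yaw": 0},
  {"delta_pos": [0,0,0],"yaw": 0},
  {"delta_pos": [0,0,0],"yaw": 0},
  {"delta_pos": [0,0,0],"yaw": 0},
])

```text
time: 11.25
eef_pos: [0.3206, 0.2693, 0.0727]
tcp_rot: [-0.0, 0.996, 0.084, -0.0]
contact_force: [-4.3, 1.6, 9.0]
finger_gap: 0.0435
```

Call:
carry_out([
  {"delta_pos": [0,0,0],"yaw": 0},
  {"delta_pos": [0,0,0],"yaw": 0},
  {"delta_pos": [0,0,0],"yaw": 0},
  {"delta_pos": [0,0,0],"yaw": 0},
  {"delta_pos": [0,0,0],"yaw": 0},
], gripper=87)

```text
time: 11.75
eef_pos: [0.3211, 0.2685, 0.0723]
tcp_rot: [0.0, 0.996, 0.084, -0.0]
contact_force: [0.0, 0.6, -1.4]
finger_gap: 0.0758
```

Call:
carry_out([
  {"delta_pos": [0,0,-30],"yaw": 0},
  {"delta_pos": [0,0,-50],"yaw": 0},
  {"delta_pos": [0,0,-50],"yaw": 0},
  {"delta_pos": [0,0,-50],"yaw": 0},
  {"delta_pos": [20,0,-50],"yaw": 0},
  {"delta_pos": [20,0,-40],"yaw": 0},
  {"delta_pos": [0,0,0],"yaw": 0},
  {"delta_pos": [0,0,0],"yaw": 0},
])

```text
time: 12.55
eef_pos: [0.3594, 0.2752, 0.339]
tcp_rot: [-0.0, 0.996, 0.084, 0.0]
contact_force: [0.6, 0.1, -1.4]
finger_gap: 0.0869
```

```bash
cat >> h.py <<'E'
def rep(f,s0,zmin=50,hs=30):
    q=sl(cloud(f).reshape(-1,3)); q=q[~np.isnan(q[:,0])]; o=[f]
    t=q[(abs(q[:,0]-s0)<hs)&(abs(q[:,1])<35)&(q[:,2]>zmin)&(q[:,2]<102)]
    if len(t)>30: o+=['thing s',np.percentile(t[:,0],[1,99]).round(1),'n',np.percentile(t[:,1],[1,99]).round(1),'z98',np.percentile(t[:,2],98).round(1),'mid %.1f'%np.percentile(t[:,0],[1,99]).mean(),'ang',box(t/1000)[2]]
    l=q[(q[:,0]<-125)&(q[:,0]>-215)&(abs(q[:,1])<35)&(q[:,2]>45)&(q[:,2]<110)]
    if len(l)>30: o+=['lamp',np.percentile(l[:,0],[95,98,100]).round(1)]
    l=q[(q[:,0]>95)&(q[:,0]<160)&(abs(q[:,1])<30)&(q[:,2]>50)&(q[:,2]<100)]
    if len(l)>30: o+=['det',np.percentile(l[:,0],[0,1,3]).round(1)]
    print(*o)
E
python3 - <<'E'
from h import *
plan(533,47,0.9)
snap('wrist','w6'); snap('top','t6'); snap('scene','s6')
for f in('w6','t6','s6'): rep(f,-87)
print('holder',box(rect(cloud('w6'),(.47,.58),(.005,.088),(.045,.1))))
E
```

```text
tcp [359.4 275.2 339. ] yaw 9.61 dx 133.1 dy 254.0 dyaw 8.71 q [ 0.05 -0.07 -0.75  1.69 -0.05  1.5  -2.1 ] F [ 0.6  0.1 -1.4]
w6 thing s [-107.2  -68. ] n [-22.2  19.8] z98 88.4 mid -87.6 ang 0.1 lamp [-136.2 -136.  -135.7] det [103.5 103.8 104.1]
t6 thing s [-108.5  -69.1] n [-24.4  17.9] z98 91.0 mid -88.8 ang 89.6 lamp [-140.5 -138.7 -137.1] det [103.  103.2 103.4]
s6 thing s [-107.8  -68.2] n [-19.3  23.7] z98 90.0 mid -88.0 ang 89.9 lamp [-142.1 -139.7 -135.3] det [102.4 103.3 103.9]
holder [[532.0, 47.8], [45.6, 41.9], 87.4, 1084, np.float64(74.0)]
```

Call:
carry_out([
  {"delta_pos": [-20,0,40],"yaw": 0},
  {"delta_pos": [-21,0,40],"yaw": 0},
  {"delta_pos": [0,0,50],"yaw": 0},
  {"delta_pos": [0,0,50],"yaw": 0},
  {"delta_pos": [0,0,50],"yaw": 0},
  {"delta_pos": [0,0,37],"yaw": 0},
  {"delta_pos": [0,0,0],"yaw": 0},
  {"delta_pos": [0,0,0],"yaw": 0},
])

```text
time: 13.5
eef_pos: [0.318, 0.2683, 0.0722]
tcp_rot: [0.0, 0.996, 0.084, -0.001]
contact_force: [0.4, 0.2, 1.1]
finger_gap: 0.0866
```

Call:
carry_out([
  {"delta_pos": [0,0,0],"yaw": 0},
  {"delta_pos": [0,0,0],"yaw": 0},
  {"delta_pos": [0,0,0],"yaw": 0},
  {"delta_pos": [0,0,0],"yaw": 0},
  {"delta_pos": [0,0,0],"yaw": 0},
  {"delta_pos": [0,0,0],"yaw": 0},
], gripper=30)

```text
time: 14.1
eef_pos: [0.3188, 0.2682, 0.0719]
tcp_rot: [0.0, 0.996, 0.084, 0.0]
contact_force: [-0.8, 2.5, 0.3]
finger_gap: 0.0467
```

Call:
carry_out([
  {"delta_pos": [1,0,0],"yaw": 0},
  {"delta_pos": [1,0,0],"yaw": 0},
  {"delta_pos": [0,0,0],"yaw": 0},
  {"delta_pos": [0,0,0],"yaw": 0},
  {"delta_pos": [0,0,0],"yaw": 0},
])

```text
time: 14.6
eef_pos: [0.3204, 0.269, 0.0719]
tcp_rot: [-0.0, 0.996, 0.084, -0.0]
contact_force: [-3.3, 1.2, 5.2]
finger_gap: 0.0438
```

Call:
carry_out([
  {"delta_pos": [0,0,0],"yaw": 0},
  {"delta_pos": [0,0,0],"yaw": 0},
  {"delta_pos": [0,0,0],"yaw": 0},
  {"delta_pos": [0,0,0],"yaw": 0},
  {"delta_pos": [0,0,0],"yaw": 0},
], gripper=87)

```text
time: 15.1
eef_pos: [0.3207, 0.2685, 0.0718]
tcp_rot: [0.0, 0.996, 0.084, 0.0]
contact_force: [-0.1, -0.1, -0.3]
finger_gap: 0.0762
```

Call:
carry_out([
  {"delta_pos": [0,0,-30],"yaw": 0},
  {"delta_pos": [0,0,-50],"yaw": 0},
  {"delta_pos": [0,0,-50],"yaw": 0},
  {"delta_pos": [0,0,-50],"yaw": 0},
  {"delta_pos": [20,0,-50],"yaw": 0},
  {"delta_pos": [20,0,-40],"yaw": 0},
  {"delta_pos": [0,0,0],"yaw": 0},
  {"delta_pos": [0,0,0],"yaw": 0},
])

```text
time: 15.9
eef_pos: [0.359, 0.2752, 0.3384]
tcp_rot: [-0.0, 0.996, 0.084, 0.0]
contact_force: [-0.0, -0.7, -0.6]
finger_gap: 0.0869
```

```bash
python3 - <<'E'
from h import *
plan(532.4,47.5,1.0)
snap('wrist','w7'); snap('top','t7')
for f in('w7','t7'): rep(f,-87)
E
```

```text
tcp [359.  275.2 338.4] yaw 9.61 dx 133.0 dy 253.4 dyaw 8.61 q [ 0.09 -0.07 -0.78  1.69 -0.05  1.5  -2.1 ] F [-0.  -0.7 -0.6]
w7 thing s [-106.1  -66.9] n [-22.2  19.8] z98 88.6 mid -86.5 ang 0.0 lamp [-136.3 -136.1 -135.5] det [103.5 103.8 104. ]
t7 thing s [-107.4  -67.8] n [-24.4  18.2] z98 90.4 mid -87.6 ang 89.1 lamp [-140.5 -138.7 -137. ] det [102.7 103.  103.5]
```

Call:
carry_out([
  {"delta_pos": [22,42,0],"yaw": 0},
  {"delta_pos": [22,42,0],"yaw": 0},
  {"delta_pos": [22,42,0],"yaw": 0},
  {"delta_pos": [22,42,0],"yaw": 0},
  {"delta_pos": [22,42,0],"yaw": 0},
  {"delta_pos": [23,43,0],"yaw": 0},
  {"delta_pos": [0,0,40],"yaw": 8.5},
  {"delta_pos": [0,0,50],"yaw": 0},
], gripper=72)

```text
time: 16.8
eef_pos: [0.5328, 0.0468, 0.2473]
tcp_rot: [-0.0, 1.0, 0.006, 0.001]
contact_force: [0.3, 0.7, -0.4]
finger_gap: 0.0722
```

Call:
carry_out([
  {"delta_pos": [0,0,50],"yaw": 0},
  {"delta_pos": [0,0,0],"yaw": 0},
  {"delta_pos": [0,0,0],"yaw": 0},
])

```text
time: 17.1
eef_pos: [0.5316, 0.0481, 0.1987]
tcp_rot: [-0.0, 1.0, 0.01, -0.001]
contact_force: [1.1, -0.3, 0.6]
finger_gap: 0.072
```

```bash
python3 - <<'E'
from h import *
snap('wrist','w8'); W=cloud('w8')
b=rect(W,(.49,.58),(.01,.088),(.05,.1)); print('holder',box(b),box(rect(W,(.49,.58),(.01,.088),(.066,.1))))
plan(*box(b)[0],1)
print('iris',box(rect(W,(.48,.57),(.1,.19),(.05,.1))))
E
```

```text
holder [[532.4, 47.4], [42.0, 43.4], 0.4, 1048, np.float64(74.0)] [[532.4, 47.4], [42.0, 43.4], 0.4, 817, np.float64(74.0)]
tcp [532.7  48.3 200.4] yaw 1.15 dx -0.3 dy 0.9 dyaw 0.15 q [ 0.29  0.2  -0.52  1.73  0.11  1.23 -1.81] F [1.  0.1 1.2]
iris [[526.0, 136.7], [13.6, 36.7], 1.8, 668, np.float64(93.0)]
```

View pics/w8.png

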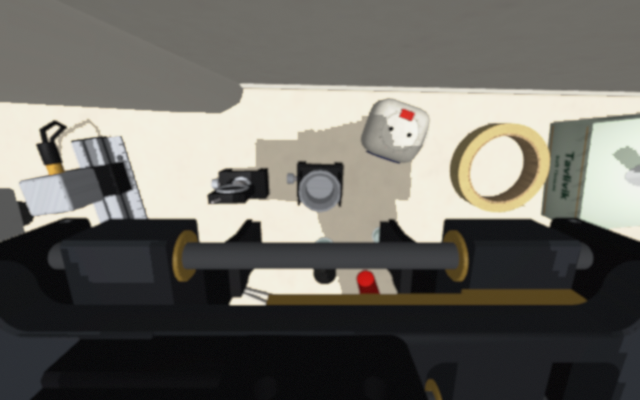

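The holder is square between the jaws at (320,187), and nothing blocks the way down.

Call:
carry_out([
  {"delta_pos": [0,0.5,46],"yaw": 0},
  {"delta_pos": [0,0,46],"yaw": 0},
  {"delta_pos": [0,0,46],"yaw": 0},
  {"delta_pos": [0,0,0],"yaw": 0},
  {"delta_pos": [0,0,0],"yaw": 0},
])

```text
time: 17.65
eef_pos: [0.5337, 0.0477, 0.0629]
tcp_rot: [-0.0, 1.0, 0.01, 0.001]
contact_force: [-0.8, 0.5, 1.0]
finger_gap: 0.072
```

Call:
carry_out([
  {"delta_pos": [0,0,0],"yaw": 0},
  {"delta_pos": [0,0,0],"yaw": 0},
  {"delta_pos": [0,0,0],"yaw": 0},
  {"delta_pos": [0,0,0],"yaw": 0},
  {"delta_pos": [0,0,0],"yaw": 0},
  {"delta_pos": [0,0,0],"yaw": 0},
], gripper=30)

```text
time: 18.25
eef_pos: [0.5325, 0.0474, 0.0609]
tcp_rot: [0.0, 1.0, 0.01, 0.0]
contact_force: [-0.8, -0.7, 5.8]
finger_gap: 0.0437
```

```bash
python3 - <<'E'
from h import *
plan(532.4,47.4,9.55); print(r.get_state()['finger_gap'])
E
```

```text
tcp [532.5  47.4  60.9] yaw 1.12 dx -0.1 dy -0.0 dyaw -8.43 q [ 0.25  0.36 -0.49  1.87  0.2   0.96 -1.88] F [-0.8 -0.7  5.8]
0.04372954511489084
```

Call:
carry_out([
  {"delta_pos": [0,0,-30],"yaw": 0},
  {"delta_pos": [0,0,-50],"yaw": 0},
  {"delta_pos": [0,0,-50],"yaw": 0},
  {"delta_pos": [0,0,-30],"yaw": -8.4},
  {"delta_pos": [-17,-42,0],"yaw": 0},
  {"delta_pos": [-17,-42,0],"yaw": 0},
  {"delta_pos": [-17,-42,0],"yaw": 0},
  {"delta_pos": [-17,-42,0],"yaw": 0},
])

```text
time: 19.05
eef_pos: [0.4359, 0.2028, 0.2201]
tcp_rot: [0.0, 0.997, 0.083, -0.0]
contact_force: [-0.5, 0.3, -1.3]
finger_gap: 0.0438
```

Call:
carry_out([
  {"delta_pos": [-17,-42,0],"yaw": 0},
  {"delta_pos": [-18,-43,0],"yaw": 0},
  {"delta_pos": [0,0,50],"yaw": 0},
  {"delta_pos": [0,0,50],"yaw": 0},
  {"delta_pos": [0,0,0],"yaw": 0},
  {"delta_pos": [0,0,0],"yaw": 0},
  {"delta_pos": [0,0,0],"yaw": 0},
])

```text
time: 19.75
eef_pos: [0.39, 0.2806, 0.1226]
tcp_rot: [-0.001, 0.997, 0.083, 0.001]
contact_force: [0.0, 0.2, -2.0]
finger_gap: 0.0439
```

```bash
python3 - <<'E'
from h import *
plan(388.7,280.5,9.55); print(r.get_state()['finger_gap']); plan(388.7,280.5,9.55)
E
```

```text
tcp [390.  280.6 122.6] yaw 9.49 dx -1.3 dy -0.1 dyaw -0.06 q [-0.01  0.2  -0.77  1.94  0.16  1.06 -2.25] F [ 0.   0.2 -2. ]
0.04393592302652764
tcp [390.  280.6 122.6] yaw 9.49 dx -1.3 dy -0.1 dyaw -0.06 q [-0.01  0.2  -0.77  1.94  0.16  1.06 -2.25] F [ 0.   0.2 -2. ]
```

Call:
carry_out([
  {"delta_pos": [-1,0,12],"yaw": 0},
  {"delta_pos": [0,0,12],"yaw": 0},
  {"delta_pos": [0,0,12],"yaw": 0},
  {"delta_pos": [0,0,8],"yaw": 0},
  {"delta_pos": [0,0,6],"yaw": 0},
  {"delta_pos": [0,0,3],"yaw": 0},
  {"delta_pos": [0,0,0],"yaw": 0},
  {"delta_pos": [0,0,0],"yaw": 0},
])

```text
time: 20.55
eef_pos: [0.3873, 0.2804, 0.067]
tcp_rot: [-0.001, 0.997, 0.083, -0.0]
contact_force: [-1.1, 5.6, -3.5]
finger_gap: 0.044
```

Call:
carry_out([
  {"delta_pos": [0,0,1.5],"yaw": 0},
  {"delta_pos": [0,0,0],"yaw": 0},
  {"delta_pos": [0,0,0],"yaw": 0},
])

```text
time: 20.85
eef_pos: [0.3875, 0.2806, 0.0664]
tcp_rot: [-0.001, 0.997, 0.083, 0.0]
contact_force: [-4.3, 3.7, 6.4]
finger_gap: 0.0439
```

Call:
carry_out([
  {"delta_pos": [1,0,0],"yaw": 0},
  {"delta_pos": [0,0,0],"yaw": 0},
  {"delta_pos": [0,0,0],"yaw": 0},
])

```text
time: 21.15
eef_pos: [0.3878, 0.2808, 0.0664]
tcp_rot: [-0.0, 0.997, 0.084, -0.0]
contact_force: [-7.6, 3.5, 11.2]
finger_gap: 0.0439
```

Call:
carry_out([
  {"delta_pos": [0,0,0],"yaw": 0},
  {"delta_pos": [0,0,0],"yaw": 0},
  {"delta_pos": [0,0,0],"yaw": 0},
  {"delta_pos": [0,0,0],"yaw": 0},
  {"delta_pos": [0,0,0],"yaw": 0},
], gripper=80)

```text
time: 21.65
eef_pos: [0.3888, 0.2795, 0.0656]
tcp_rot: [0.0, 0.997, 0.083, -0.0]
contact_force: [-0.2, 0.0, 0.1]
finger_gap: 0.0752
```

Call:
carry_out([
  {"delta_pos": [0,0,-30],"yaw": 0},
  {"delta_pos": [0,0,-50],"yaw": 0},
  {"delta_pos": [0,0,-50],"yaw": 0},
  {"delta_pos": [0,0,-50],"yaw": 0},
  {"delta_pos": [0,0,-50],"yaw": 0},
  {"delta_pos": [0,0,-40],"yaw": 0},
  {"delta_pos": [0,0,0],"yaw": 0},
  {"delta_pos": [0,0,0],"yaw": 0},
])

```text
time: 22.45
eef_pos: [0.3889, 0.2799, 0.3362]
tcp_rot: [-0.0, 0.997, 0.083, 0.001]
contact_force: [-0.2, -1.0, -0.4]
finger_gap: 0.0802
```

```bash
python3 - <<'E'
from h import *
plan(525.9,136.6,1.8)
snap('wrist','w9'); snap('top','t9'); snap('scene','s9')
for f in('w9','t9','s9'): rep(f,-16.5,50); rep(f,-86.5,50)
E
```

```text
tcp [388.9 279.9 336.2] yaw 9.51 dx 111.4 dy 163.9 dyaw 7.71 q [ 0.06  0.01 -0.77  1.64  0.01  1.49 -2.12] F [-0.2 -1.  -0.4]
w9 thing s [-37.8   1.3] n [-22.5  19.3] z98 79.4 mid -18.2 ang 89.7 lamp [-136.8 -136.4 -135.7] det [103.8 103.9 104.5]
w9 thing s [-106.2  -66.9] n [-22.8  19.7] z98 88.4 mid -86.5 ang 89.0 lamp [-136.8 -136.4 -135.7] det [103.8 103.9 104.5]
t9 thing s [-37.8   0.1] n [-24.7  19.3] z98 82.0 mid -18.8 ang 84.7 lamp [-139.8 -138.2 -137.1] det [104.1 105.  106.2]
t9 thing s [-107.2  -68.1] n [-24.6  18.1] z98 90.9 mid -87.7 ang 89.0 lamp [-139.8 -138.2 -137.1] det [104.1 105.  106.2]
s9 thing s [-37.2   1.4] n [-19.9  23.5] z98 81.0 mid -17.9 ang 89.9 lamp [-142.2 -139.5 -136.4] det [102.3 103.5 104. ]
s9 thing s [-106.5  -67.2] n [-19.5  23.7] z98 89.9 mid -86.9 ang 0.5 lamp [-142.2 -139.5 -136.4] det [102.3 103.5 104. ]
```

Holder is seated (top at 79 mm), about 68.7 mm beyond the lens. I'll nudge it about 1.3 mm.

Call:
carry_out([
  {"delta_pos": [0,0,50],"yaw": 0},
  {"delta_pos": [0,0,50],"yaw": 0},
  {"delta_pos": [0,0,50],"yaw": 0},
  {"delta_pos": [0,0,50],"yaw": 0},
  {"delta_pos": [0,0,50],"yaw": 0},
  {"delta_pos": [0,0,18],"yaw": 0},
  {"delta_pos": [0,0,0],"yaw": 0},
  {"delta_pos": [0,0,0],"yaw": 0},
])

```text
time: 23.4
eef_pos: [0.3884, 0.2799, 0.0678]
tcp_rot: [-0.0, 0.997, 0.083, -0.001]
contact_force: [0.1, 0.4, 0.7]
finger_gap: 0.0799
```

Call:
carry_out([
  {"delta_pos": [0,0,0],"yaw": 0},
  {"delta_pos": [0,0,0],"yaw": 0},
  {"delta_pos": [0,0,0],"yaw": 0},
  {"delta_pos": [0,0,0],"yaw": 0},
  {"delta_pos": [0,0,0],"yaw": 0},
  {"delta_pos": [0,0,0],"yaw": 0},
], gripper=30)

```text
time: 24.0
eef_pos: [0.3888, 0.2808, 0.0682]
tcp_rot: [-0.001, 0.997, 0.083, 0.0]
contact_force: [-0.3, 3.1, 3.6]
finger_gap: 0.0441
```

Call:
carry_out([
  {"delta_pos": [1,0,0],"yaw": 0},
  {"delta_pos": [1,0,0],"yaw": 0},
  {"delta_pos": [0,0,0],"yaw": 0},
  {"delta_pos": [0,0,0],"yaw": 0},
  {"delta_pos": [0,0,0],"yaw": 0},
])

```text
time: 24.5
eef_pos: [0.3899, 0.281, 0.0682]
tcp_rot: [-0.0, 0.997, 0.083, -0.0]
contact_force: [-5.9, 1.9, 10.1]
finger_gap: 0.044
```

Call:
carry_out([
  {"delta_pos": [0,0,0],"yaw": 0},
  {"delta_pos": [0,0,0],"yaw": 0},
  {"delta_pos": [0,0,0],"yaw": 0},
  {"delta_pos": [0,0,0],"yaw": 0},
  {"delta_pos": [0,0,0],"yaw": 0},
], gripper=80)

```text
time: 25.0
eef_pos: [0.3908, 0.2799, 0.0677]
tcp_rot: [0.0, 0.997, 0.083, 0.0]
contact_force: [-1.6, -0.1, 0.0]
finger_gap: 0.0749
```

Call:
carry_out([
  {"delta_pos": [0,0,-30],"yaw": 0},
  {"delta_pos": [0,0,-50],"yaw": 0},
  {"delta_pos": [0,0,-50],"yaw": 0},
  {"delta_pos": [0,0,-50],"yaw": 0},
  {"delta_pos": [0,0,-50],"yaw": 0},
  {"delta_pos": [0,0,-40],"yaw": 0},
  {"delta_pos": [0,0,0],"yaw": 0},
  {"delta_pos": [0,0,0],"yaw": 0},
])

```text
time: 25.8
eef_pos: [0.3909, 0.2802, 0.3382]
tcp_rot: [-0.0, 0.997, 0.083, 0.001]
contact_force: [-0.1, -0.3, -0.6]
finger_gap: 0.0803
```

```bash
python3 - <<'E'
from h import *
plan(525.9,136.6,1.8)
snap('wrist','w10'); snap('top','t10')
for f in('w10','t10'): rep(f,-16.5,50); rep(f,-86.5,50)
E
```

```text
tcp [390.9 280.2 338.2] yaw 9.51 dx 109.4 dy 163.9 dyaw 7.71 q [ 0.08  0.02 -0.79  1.63  0.01  1.5  -2.12] F [-0.1 -0.3 -0.6]
w10 thing s [-36.3   1.9] n [-22.7  19.4] z98 79.3 mid -17.2 ang 89.8 lamp [-137.  -136.6 -136. ] det [103.6 103.9 104.5]
w10 thing s [-106.1  -66.7] n [-22.9  19.8] z98 88.6 mid -86.4 ang 89.5 lamp [-137.  -136.6 -136. ] det [103.6 103.9 104.5]
t10 thing s [-37.6   1.2] n [-24.8  19.6] z98 82.1 mid -18.2 ang 87.5 lamp [-139.7 -138.1 -137.1] det [104.  104.3 105. ]
t10 thing s [-107.2  -68.1] n [-24.4  18.2] z98 91.2 mid -87.7 ang 89.1 lamp [-139.7 -138.1 -137.1] det [104.  104.3 105. ]
```

Call:
carry_out([
  {"delta_pos": [27,41,0],"yaw": 0},
  {"delta_pos": [27,41,0],"yaw": 0},
  {"delta_pos": [27,41,0],"yaw": 0},
  {"delta_pos": [28,41,0],"yaw": 0},
  {"delta_pos": [0,0,48],"yaw": 7.7},
  {"delta_pos": [0,0,50],"yaw": 0},
  {"delta_pos": [0,0,40],"yaw": 0},
  {"delta_pos": [0,0,0],"yaw": 0},
])

```text
time: 26.7
eef_pos: [0.5216, 0.135, 0.1934]
tcp_rot: [0.001, 1.0, 0.016, -0.006]
contact_force: [0.2, -0.3, 0.1]
finger_gap: 0.0801
```

```bash
python3 - <<'E'
from h import *
snap('wrist','w11'); W=cloud('w11')
b=box(rect(W,(.48,.57),(.1,.18),(.05,.1))); print(b,box(rect(W,(.48,.57),(.1,.18),(.05,.085))),'foot',box(rect(W,(.48,.57),(.1,.18),(.005,.034)))); plan(*b[0],1.8)
E
```

```text
[[526.7, 137.1], [12.0, 35.6], 1.5, 621, np.float64(93.0)] [[526.7, 137.1], [12.0, 35.6], 1.5, 604, np.float64(85.0)] foot [[526.0, 143.0], [33.4, 65.4], 1.9, 937, np.float64(33.0)]
tcp [523.4 135.8 197.3] yaw 1.84 dx 3.3 dy -1.1 dyaw 0.04 q [ 0.21  0.24 -0.62  1.71  0.14  1.24 -1.99] F [-0.6  0.3  1.9]
```

Call:
carry_out([
  {"delta_pos": [0,-0.5,45],"yaw": 0},
  {"delta_pos": [0,0,45],"yaw": 0},
  {"delta_pos": [0,0,40],"yaw": 0},
  {"delta_pos": [0,0,0],"yaw": 0},
  {"delta_pos": [0,0,0],"yaw": 0},
  {"delta_pos": [0,0,0],"yaw": 0},
])

```text
time: 27.35
eef_pos: [0.5274, 0.1376, 0.0731]
tcp_rot: [-0.0, 1.0, 0.016, 0.002]
contact_force: [0.5, 0.4, 0.2]
finger_gap: 0.0802
```

```bash
python3 - <<'E'
from h import *
plan(526.4,137,1.8)
E
```

```text
tcp [527.4 137.6  73.1] yaw 1.82 dx -1.0 dy 0.6 dyaw 0.02 q [ 0.17  0.38 -0.59  1.83  0.25  1.   -2.07] F [0.5 0.4 0.2]
```

Call:
carry_out([
  {"delta_pos": [-0.5,0,8],"yaw": 0},
  {"delta_pos": [0,0,0],"yaw": 0},
  {"delta_pos": [0,0,0],"yaw": 0},
])

```text
time: 27.65
eef_pos: [0.5249, 0.1369, 0.0622]
tcp_rot: [0.0, 1.0, 0.016, 0.0]
contact_force: [0.3, -0.2, -0.0]
finger_gap: 0.0799
```

Call:
carry_out([
  {"delta_pos": [0,0,0],"yaw": 0},
  {"delta_pos": [0,0,0],"yaw": 0},
  {"delta_pos": [0,0,0],"yaw": 0},
  {"delta_pos": [0,0,0],"yaw": 0},
  {"delta_pos": [0,0,0],"yaw": 0},
  {"delta_pos": [0,0,0],"yaw": 0},
  {"delta_pos": [0,0,0],"yaw": 0},
], gripper=20)

```text
time: 28.35
eef_pos: [0.5248, 0.1369, 0.0617]
tcp_rot: [-0.0, 1.0, 0.016, 0.0]
contact_force: [0.1, -0.6, -0.1]
finger_gap: 0.0357
```

```bash
python3 - <<'E'
from h import *
plan(526.4,137,9.55); print(r.get_state()['finger_gap'])
E
```

```text
tcp [524.8 136.9  61.7] yaw 1.82 dx 1.6 dy -0.0 dyaw -7.73 q [ 0.16  0.39 -0.59  1.85  0.26  0.98 -2.07] F [ 0.1 -0.6 -0.1]
0.035656397133335516
```

Call:
carry_out([
  {"delta_pos": [0,0,-30],"yaw": 0},
  {"delta_pos": [0,0,-50],"yaw": 0},
  {"delta_pos": [0,0,-20],"yaw": -7.7},
  {"delta_pos": [-7,-44,0],"yaw": 0},
  {"delta_pos": [-7,-44,0],"yaw": 0},
  {"delta_pos": [-7,-44,0],"yaw": 0},
  {"delta_pos": [0,0,0],"yaw": 0},
  {"delta_pos": [0,0,0],"yaw": 0},
])

```text
time: 29.15
eef_pos: [0.4816, 0.2646, 0.1616]
tcp_rot: [0.0, 0.996, 0.084, -0.0]
contact_force: [0.1, -1.7, -1.2]
finger_gap: 0.0355
```

```bash
python3 - <<'E'
from h import *
plan(476.6,295.2,9.55)
snap('wrist','w12')
W=cloud('w12')
i=box(rect(W,(.42,.55),(.22,.31),(.13,.22))) if len(rect(W,(.42,.55),(.22,.31),(.13,.22)))>10 else 0; print(i)
p=rect(W,(.3,.6),(.37,.5),(.02,.4)); print('cab',np.percentile(p[:,1],[1,5,50]))
E
```

```text
tcp [481.6 264.6 161.6] yaw 9.67 dx 0.2 dy -31.0 dyaw 0.12 q [ 0.02  0.31 -0.71  1.73  0.21  1.18 -2.15] F [ 0.1 -1.7 -1.2]
[[496.7, 261.2], [48.4, 90.7], 9.6, 4600, np.float64(220.0)]
cab [0.4011723  0.40149851 0.40347199]
```

View pics/w12.png

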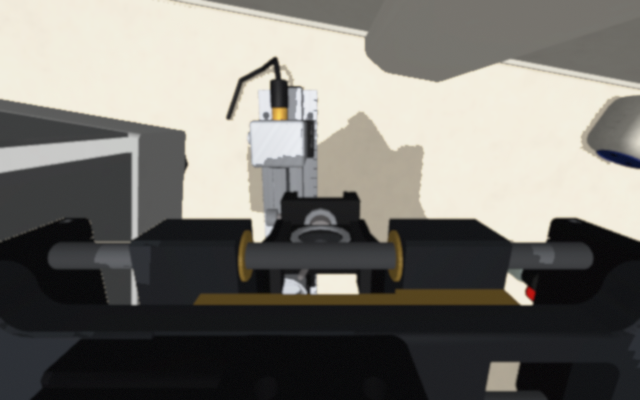

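The iris is held square at (320,215), with the detector ahead at (283,143). The cabinet face is at y=0.401, leaving about 5 mm for the gripper body, so I'll go in slowly.

Call:
carry_out([
  {"delta_pos": [0,-10,0],"yaw": 0},
  {"delta_pos": [0,-10,0],"yaw": 0},
  {"delta_pos": [0,-7,0],"yaw": 0},
  {"delta_pos": [0,-4,0],"yaw": 0},
  {"delta_pos": [0,0,0],"yaw": 0},
  {"delta_pos": [0,0,0],"yaw": 0},
])

```text
time: 29.8
eef_pos: [0.4772, 0.294, 0.1616]
tcp_rot: [0.0, 0.997, 0.083, -0.0]
contact_force: [1.0, 0.8, -0.3]
finger_gap: 0.0357
```

```bash
python3 - <<'E'
from h import *
plan(476.6,295.2,9.55)
E
```

```text
tcp [477.2 294.  161.6] yaw 9.52 dx -0.4 dy -1.3 dyaw -0.03 q [-0.03  0.33 -0.72  1.71  0.23  1.19 -2.21] F [ 1.   0.8 -0.3]
```

No contact. Lowering the iris, 93 mm in all to about z=67.7.

Call:
carry_out([
  {"delta_pos": [0,-1,20],"yaw": 0},
  {"delta_pos": [0,0,20],"yaw": 0},
  {"delta_pos": [0,0,15],"yaw": 0},
  {"delta_pos": [0,0,12],"yaw": 0},
  {"delta_pos": [0,0,10],"yaw": 0},
  {"delta_pos": [0,0,8],"yaw": 0},
  {"delta_pos": [0,0,5],"yaw": 0},
  {"delta_pos": [0,0,0],"yaw": 0},
])

```text
time: 30.6
eef_pos: [0.4767, 0.2957, 0.0714]
tcp_rot: [-0.0, 0.997, 0.083, -0.0]
contact_force: [0.2, 3.1, -1.6]
finger_gap: 0.0355
```

Call:
carry_out([
  {"delta_pos": [0,0,2],"yaw": 0},
  {"delta_pos": [0,0,1],"yaw": 0},
  {"delta_pos": [0,0,0],"yaw": 0},
  {"delta_pos": [0,0,0],"yaw": 0},
])

```text
time: 31.0
eef_pos: [0.477, 0.2957, 0.069]
tcp_rot: [-0.0, 0.997, 0.083, 0.0]
contact_force: [-0.6, 5.9, -1.0]
finger_gap: 0.0355
```

```bash
python3 - <<'E'
from h import *
plan(476.6,295.2,9.55)
E
```

```text
tcp [477.  295.7  69. ] yaw 9.54 dx -0.5 dy 0.5 dyaw -0.01 q [-0.07  0.44 -0.68  1.79  0.32  1.02 -2.28] F [-0.6  5.9 -1. ]
```

Call:
carry_out([
  {"delta_pos": [0,0,1.5],"yaw": 0},
  {"delta_pos": [0,0,1],"yaw": 0},
  {"delta_pos": [0,0,0],"yaw": 0},
  {"delta_pos": [0,0,0],"yaw": 0},
])

```text
time: 31.4
eef_pos: [0.4772, 0.2959, 0.0676]
tcp_rot: [-0.0, 0.997, 0.083, 0.001]
contact_force: [-4.5, 3.1, 11.8]
finger_gap: 0.0354
```

Call:
carry_out([
  {"delta_pos": [0,0,0],"yaw": 0},
  {"delta_pos": [0,0,0],"yaw": 0},
  {"delta_pos": [0,0,0],"yaw": 0},
  {"delta_pos": [0,0,0],"yaw": 0},
], gripper=60)

```text
time: 31.8
eef_pos: [0.477, 0.2945, 0.0659]
tcp_rot: [0.0, 0.997, 0.083, -0.0]
contact_force: [-0.5, 0.6, -1.0]
finger_gap: 0.0569
```

Call:
carry_out([
  {"delta_pos": [0,0,-30],"yaw": 0},
  {"delta_pos": [0,0,-50],"yaw": 0},
  {"delta_pos": [0,0,-50],"yaw": 0},
  {"delta_pos": [0,0,-50],"yaw": 0},
  {"delta_pos": [0,0,-50],"yaw": 0},
  {"delta_pos": [0,0,-40],"yaw": 0},
  {"delta_pos": [0,0,0],"yaw": 0},
  {"delta_pos": [0,0,0],"yaw": 0},
])

```text
time: 32.6
eef_pos: [0.4771, 0.2951, 0.3367]
tcp_rot: [-0.0, 0.997, 0.083, 0.001]
contact_force: [-0.3, 0.6, 0.3]
finger_gap: 0.06
```

```bash
python3 - <<'E'
from h import *
plan(458.2,-33.4,1.8)
snap('wrist','w13'); snap('top','t13'); snap('scene','s13')
for f in('w13','t13','s13'): rep(f,74,60,22); rep(f,-16.5,50)
E
```

```text
tcp [477.1 295.1 336.7] yaw 9.51 dx -72.9 dy 320.9 dyaw 7.71 q [-0.01  0.23 -0.74  1.45  0.16  1.53 -2.15] F [-0.3  0.6  0.3]
w13 thing s [69.3 80.5] n [-18.9  16.2] z98 92.3 mid 74.9 ang 89.6 lamp [-136.  -135.8 -135.1] det [105.2 105.4 106.8]
w13 thing s [-36.1   2.3] n [-23.2  19.5] z98 79.3 mid -16.9 ang 1.7 lamp [-136.  -135.8 -135.1] det [105.2 105.4 106.8]
t13 det [103.  103.2 103.4]
t13 det [103.  103.2 103.4]
s13 thing s [67.1 78.9] n [-16.4  19.3] z98 91.0 mid 73.0 ang 0.6 lamp [-142.1 -139.4 -135.2] det [102.9 103.5 104. ]
s13 thing s [-35.8   2.8] n [-19.8  23.6] z98 80.8 mid -16.5 ang 90.0 lamp [-142.1 -139.4 -135.2] det [102.9 103.5 104. ]
```

View pics/w13.png

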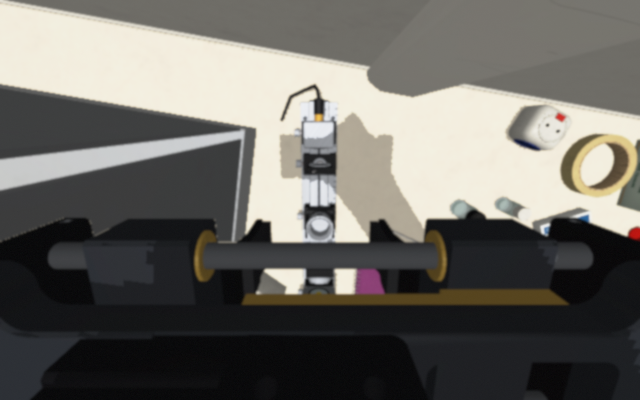

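The iris at (320,160) is about 30.4 mm from the detector face and seated. Next I'll hover over the small vial and check the forearm's clearance above the monitor.

Call:
carry_out([
  {"delta_pos": [-9,40,0],"yaw": 0},
  {"delta_pos": [-9,40,0],"yaw": 0},
  {"delta_pos": [-9,40,0],"yaw": 0},
  {"delta_pos": [-9,40,0],"yaw": 0},
  {"delta_pos": [-9,40,0],"yaw": 0},
  {"delta_pos": [-9,40,0],"yaw": 0},
  {"delta_pos": [-9,40,0],"yaw": 0},
  {"delta_pos": [-9,40,0],"yaw": 0},
])

```text
time: 33.55
eef_pos: [0.458, -0.0341, 0.3352]
tcp_rot: [-0.0, 0.997, 0.083, -0.001]
contact_force: [0.7, -1.1, 0.2]
finger_gap: 0.0599
```

Call:
carry_out([
  {"delta_pos": [0,0,50],"yaw": 0},
  {"delta_pos": [0,0,50],"yaw": 0},
  {"delta_pos": [0,0,50],"yaw": 0},
  {"delta_pos": [0,0,20],"yaw": 0},
  {"delta_pos": [0,0,0],"yaw": 0},
  {"delta_pos": [0,0,0],"yaw": 0},
], gripper=55)

```text
time: 34.15
eef_pos: [0.4588, -0.0323, 0.1665]
tcp_rot: [-0.0, 0.997, 0.083, -0.0]
contact_force: [-0.7, 0.5, 0.2]
finger_gap: 0.0552
```

```bash
python3 - <<'E'
from h import *
snap('wrist','w14'); snap('scene','s14'); W=cloud('w14')
b=box(rect(W,(.43,.49),(-.06,-.01),(.045,.08))); print(b); plan(458.2,-33.4,9.5)
print('box',box(rect(W,(.38,.5),(-.2,-.06),(.008,.1))) if len(rect(W,(.38,.5),(-.2,-.06),(.008,.1))) else 0)
a=np.hstack([ld('w14')['p'],ld('s14')['p']]); cv2.imwrite('pics/w14s.png',cv2.resize(np.vstack([ld('w14')['p'][:230],ld('s14')['p']]),None,fx=.95,fy=.95))
S=cloud('s14').reshape(-1,3); m=(S[:,0]>.2)&(S[:,0]<.34)&(abs(S[:,1])<.15)&(S[:,2]>.41)
if m.any(): print('arm over monitor zmin',S[m][:,2].min(), m.sum())
E
```

```text
[[458.7, -33.0], [21.2, 20.6], 7.1, 473, np.float64(61.0)]
tcp [459.8 -32.4 167.7] yaw 9.52 dx -1.7 dy 0.8 dyaw 0.02 q [ 0.43  0.06 -0.47  1.95  0.03  1.14 -1.45] F [ 0.   0.5 -0.2]
box [[451.1, -148.6], [53.1, 92.8], 47.3, 1993, np.float64(24.0)]
arm over monitor zmin 0.5090748006913821 74
```

View pics/w14s.png

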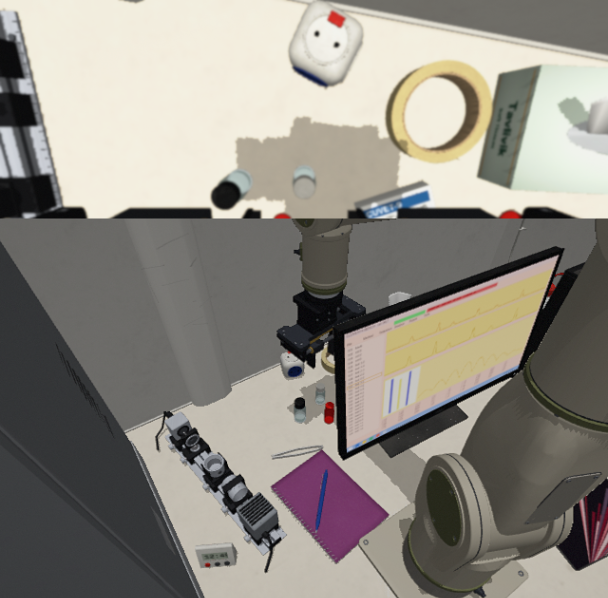

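All three carriers are on the rail. The forearm clears the monitor with room to spare, and the small vial is centred below at (305,182 of the upper half). Lowering and gripping.

Call:
carry_out([
  {"delta_pos": [-1,0.5,40],"yaw": 0},
  {"delta_pos": [0,0,40],"yaw": 0},
  {"delta_pos": [0,0,20],"yaw": 0},
  {"delta_pos": [0,0,15],"yaw": 0},
  {"delta_pos": [0,0,0],"yaw": 0},
  {"delta_pos": [0,0,0],"yaw": 0},
])

```text
time: 34.85
eef_pos: [0.4589, -0.0331, 0.0525]
tcp_rot: [0.0, 0.997, 0.083, 0.001]
contact_force: [-0.6, 0.8, 0.1]
finger_gap: 0.0549
```

Call:
carry_out([
  {"delta_pos": [0,0,0],"yaw": 0},
  {"delta_pos": [0,0,0],"yaw": 0},
  {"delta_pos": [0,0,0],"yaw": 0},
  {"delta_pos": [0,0,0],"yaw": 0},
  {"delta_pos": [0,0,0],"yaw": 0},
  {"delta_pos": [0,0,0],"yaw": 0},
], gripper=10)

```text
time: 35.45
eef_pos: [0.4581, -0.033, 0.0514]
tcp_rot: [0.0, 0.997, 0.083, 0.0]
contact_force: [-0.8, 0.3, 1.4]
finger_gap: 0.0241
```

```bash
python3 - <<'E'
from h import *
plan(458.2,-33.4,9.5); print(r.get_state()['finger_gap'])
E
```

```text
tcp [458.1 -33.   51.4] yaw 9.52 dx 0.0 dy 0.4 dyaw 0.02 q [ 0.4   0.22 -0.46  2.06  0.12  0.89 -1.53] F [-0.8  0.3  1.4]
0.024066989605486228
```

Call:
carry_out([
  {"delta_pos": [0,0,-20],"yaw": 0},
  {"delta_pos": [0,0,-40],"yaw": 0},
  {"delta_pos": [0,0,-40],"yaw": 0},
  {"delta_pos": [0,0,-40],"yaw": 0},
  {"delta_pos": [0,0,-10],"yaw": 0},
  {"delta_pos": [0,-20,0],"yaw": 0},
  {"delta_pos": [-2,-35,0],"yaw": 0},
  {"delta_pos": [-2,-35,0],"yaw": 0},
])

```text
time: 36.25
eef_pos: [0.4386, 0.0558, 0.2008]
tcp_rot: [-0.0, 0.997, 0.082, -0.0]
contact_force: [0.1, 0.2, 0.2]
finger_gap: 0.0242
```

Call:
carry_out([
  {"delta_pos": [-2,-35,0],"yaw": 0},
  {"delta_pos": [-2,-35,0],"yaw": 0},
  {"delta_pos": [-2,-35,0],"yaw": 0},
  {"delta_pos": [-2,-35,0],"yaw": 0},
  {"delta_pos": [-2,-35,0],"yaw": 0},
  {"delta_pos": [-3,-30,0],"yaw": 0},
  {"delta_pos": [0,-20,0],"yaw": 0},
  {"delta_pos": [0,0,0],"yaw": 0},
])

```text
time: 37.05
eef_pos: [0.3877, 0.2775, 0.2008]
tcp_rot: [-0.001, 0.996, 0.085, -0.0]
contact_force: [0.1, -1.3, 0.1]
finger_gap: 0.0242
```

Call:
carry_out([
  {"delta_pos": [0,0,20],"yaw": 0},
  {"delta_pos": [0,0,10],"yaw": 0},
  {"delta_pos": [0,0,0],"yaw": 0},
  {"delta_pos": [0,0,0],"yaw": 0},
])

```text
time: 37.45
eef_pos: [0.3892, 0.2744, 0.1713]
tcp_rot: [0.0, 0.997, 0.083, -0.0]
contact_force: [-0.1, 0.8, 0.3]
finger_gap: 0.024
```

```bash
python3 - <<'E'
from h import *
plan(388.4,280.3,9.5); print(r.get_state()['finger_gap'])
snap('wrist','w15'); snap('scene','s15'); rep('w15',-17,65,25)
cv2.imwrite('pics/c15.png',np.hstack([cv2.resize(ld('w15')['p'][120:320,220:420],(400,400)),cv2.resize(ld('s15')['p'][150:350,130:330],(400,400))]))
E
```

```text
tcp [389.2 274.4 171.3] yaw 9.49 dx 0.2 dy -6.0 dyaw -0.01 q [ 0.07  0.13 -0.82  1.9   0.1   1.16 -2.19] F [-0.1  0.8  0.3]
0.023984801182900944
w15 thing s [-32.1   3. ] n [-22.6  20.5] z98 79.4 mid -14.6 ang 1.0 det [103.7 104.  104.2]
```

View pics/c15.png

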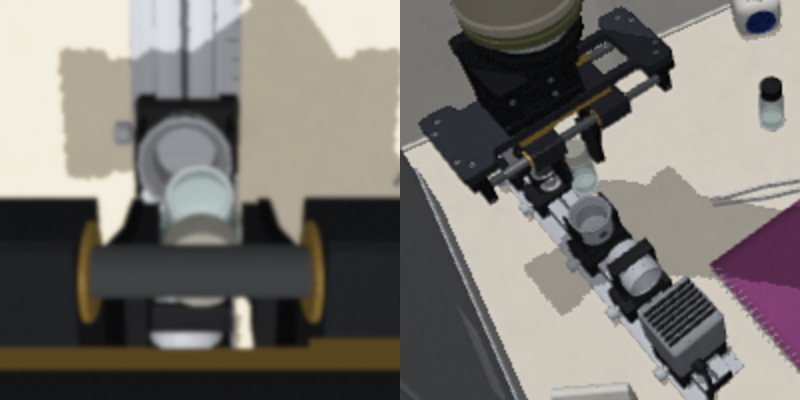

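The vial hangs upright, and it's 6 mm right of the cup, as the pose says. I'll correct that and lower it.

Call:
carry_out([
  {"delta_pos": [0,-6,0],"yaw": 0},
  {"delta_pos": [0,0,15],"yaw": 0},
  {"delta_pos": [0,0,10],"yaw": 0},
  {"delta_pos": [0,0,0],"yaw": 0},
  {"delta_pos": [0,0,0],"yaw": 0},
])

```text
time: 38.05
eef_pos: [0.3881, 0.2809, 0.1464]
tcp_rot: [-0.0, 0.997, 0.083, -0.0]
contact_force: [0.5, 0.2, -0.0]
finger_gap: 0.0242
```

```bash
python3 - <<'E'
from h import *
plan(388.4,280.3,9.5); plan(388.4,280.3)
E
```

```text
tcp [388.1 280.9 146.4] yaw 9.53 dx 0.2 dy 0.7 dyaw 0.03 q [ 0.04  0.17 -0.82  1.92  0.14  1.11 -2.23] F [ 0.5  0.2 -0. ]
tcp [388.1 280.9 146.4] yaw 9.53 dx 0.2 dy 0.7 dyaw -0.07 q [ 0.04  0.17 -0.82  1.92  0.14  1.11 -2.23] F [ 0.5  0.2 -0. ]
```

Call:
carry_out([
  {"delta_pos": [0,0,8],"yaw": 0},
  {"delta_pos": [0,0,8],"yaw": 0},
  {"delta_pos": [0,0,6],"yaw": 0},
  {"delta_pos": [0,0,6],"yaw": 0},
  {"delta_pos": [0,0,6],"yaw": 0},
  {"delta_pos": [0,0,4],"yaw": 0},
  {"delta_pos": [0,0,3],"yaw": 0},
  {"delta_pos": [0,0,0],"yaw": 0},
])

```text
time: 38.85
eef_pos: [0.3879, 0.2807, 0.1049]
tcp_rot: [0.0, 0.997, 0.083, -0.0]
contact_force: [0.6, 0.0, -0.4]
finger_gap: 0.0243
```

Call:
carry_out([
  {"delta_pos": [0,0,1],"yaw": 0},
  {"delta_pos": [0,0,1],"yaw": 0},
  {"delta_pos": [0,0,0],"yaw": 0},
])

```text
time: 39.15
eef_pos: [0.3881, 0.2807, 0.1033]
tcp_rot: [0.0, 0.997, 0.083, 0.0]
contact_force: [0.5, -0.5, 0.2]
finger_gap: 0.0241
```

Call:
carry_out([
  {"delta_pos": [0,0,1],"yaw": 0},
  {"delta_pos": [0,0,0.5],"yaw": 0},
  {"delta_pos": [0,0,0],"yaw": 0},
  {"delta_pos": [0,0,0],"yaw": 0},
])

```text
time: 39.55
eef_pos: [0.3884, 0.281, 0.1023]
tcp_rot: [0.0, 0.997, 0.083, 0.0]
contact_force: [-1.0, -1.3, 6.6]
finger_gap: 0.0239
```

Call:
carry_out([
  {"delta_pos": [0,0,0],"yaw": 0},
  {"delta_pos": [0,0,0],"yaw": 0},
  {"delta_pos": [0,0,0],"yaw": 0},
  {"delta_pos": [0,0,0],"yaw": 0},
], gripper=50)

```text
time: 39.95
eef_pos: [0.3881, 0.2807, 0.1017]
tcp_rot: [0.0, 0.997, 0.083, -0.0]
contact_force: [0.6, -0.3, -0.0]
finger_gap: 0.0464
```

Call:
carry_out([
  {"delta_pos": [0,0,-15],"yaw": 0},
  {"delta_pos": [0,0,-30],"yaw": 0},
  {"delta_pos": [0,0,-50],"yaw": 0},
  {"delta_pos": [0,0,-50],"yaw": 0},
  {"delta_pos": [0,0,-50],"yaw": 0},
  {"delta_pos": [20,0,-40],"yaw": 0},
  {"delta_pos": [0,0,0],"yaw": 0},
  {"delta_pos": [0,0,0],"yaw": 0},
])

```text
time: 40.75
eef_pos: [0.4079, 0.2844, 0.338]
tcp_rot: [-0.0, 0.997, 0.083, 0.001]
contact_force: [0.7, -0.3, -0.2]
finger_gap: 0.0502
```

```bash
python3 - <<'E'
from h import *
plan(388.4,280.3,9.5)
for c,f in(('wrist','w16'),('top','t16'),('scene','s16')): snap(c,f)
for f in('w16','t16','s16'):
    rep(f,-86.5,50); rep(f,-17,50,24); rep(f,74,62,20)
    q=sl(cloud(f).reshape(-1,3)); t=q[(abs(q[:,0]+17)<25)&(abs(q[:,1])<25)&(q[:,2]>95)&(q[:,2]<125)]; print('vial top z',np.percentile(t[:,2],[50,98]) if len(t)>5 else None, t.mean(0).round(1) if len(t) else 0)
cv2.imwrite('pics/c16.png',np.hstack([cv2.resize(ld('w16')['p'][60:260,220:420],(400,400),interpolation=2),cv2.resize(ld('s16')['p'][190:350,160:320],(400,400),interpolation=2)]))
print('large',box(rect(cloud('t16'),(.4,.47),(.015,.07),(.05,.08))))
E
```

```text
tcp [407.9 284.4 338. ] yaw 9.53 dx -19.9 dy 0.8 dyaw 0.03 q [ 0.09  0.07 -0.82  1.59  0.05  1.5  -2.13] F [ 0.7 -0.3 -0.2]
w16 thing s [-105.9  -66.9] n [-23.  20.] z98 88.5 mid -86.4 ang 89.6 lamp [-145.7 -145.1 -144.3] det [103.8 104.2 104.6]
w16 thing s [-36.8   2. ] n [-22.8  19.7] z98 97.0 mid -17.4 ang 89.7 lamp [-145.7 -145.1 -144.3] det [103.8 104.2 104.6]
w16 thing s [67.5 79.6] n [-18.4  15.2] z98 90.4 mid 73.6 ang 89.9 lamp [-145.7 -145.1 -144.3] det [103.8 104.2 104.6]
vial top z [109.95584258 111.67434895] [-15.2  -1.6 109.2]
t16 thing s [-107.2  -68. ] n [-24.5  12.4] z98 90.8 mid -87.6 ang 87.4 lamp [-137.5 -137.3 -137.2] det [104.3 104.3 104.3]
t16 thing s [-37.7   1.6] n [-24.6  19.7] z98 98.5 mid -18.0 ang 0.1 lamp [-137.5 -137.3 -137.2] det [104.3 104.3 104.3]
t16 lamp [-137.5 -137.3 -137.2] det [104.3 104.3 104.3]
vial top z [110.61073542 114.32857669] [-18.3  -3.9 109.7]
s16 thing s [-106.6  -67.4] n [-19.6  23.6] z98 89.9 mid -87.0 ang 89.3 lamp [-142.4 -139.6 -136.9] det [102.3 103.7 103.9]
s16 thing s [-36.3  -0.4] n [-20.   23.6] z98 100.3 mid -18.4 ang 89.1 lamp [-142.4 -139.6 -136.9] det [102.3 103.7 103.9]
s16 thing s [66.8 79.3] n [-16.1  19.2] z98 91.3 mid 73.0 ang 89.6 lamp [-142.4 -139.6 -136.9] det [102.3 103.7 103.9]
vial top z [110.43532913 113.18724725] [-18.9   2.3 108.6]
large [[438.7, 38.1], [25.2, 23.8], 1.2, 79, np.float64(72.0)]
```

View pics/c16.png

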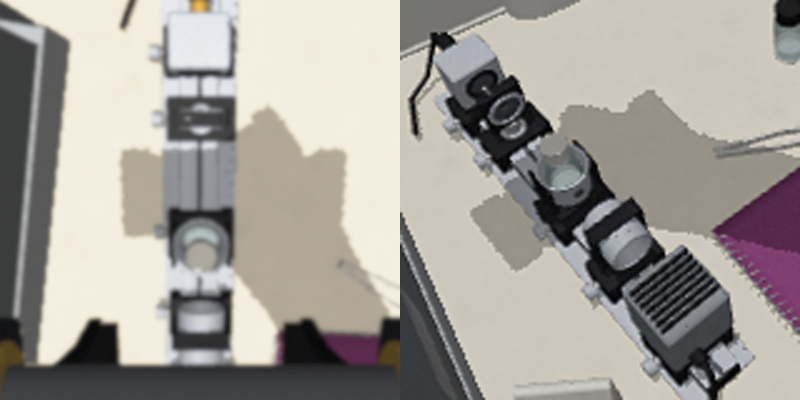

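Everything sits as asked. The vial is upright in the cup with its top at about 111 mm, which is where it should be when fully down, and all three carriers are square on the rail. Handing in.

```bash
python3 -c "
from rig import r
print(r.finish_job(), r.get_state()['time'])"
```

```text
the job is handed in; nothing more can be done
the job is handed in; nothing more can be done
```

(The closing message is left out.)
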